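Cull the crushed cups and put the scrapers away

ROBOT

A 6-joint arm with a two-finger parallel gripper is mounted at the origin on the work surface. World frame = base frame: x ahead of the robot, y to its left, z up, the work surface at z = 0. Lengths are in m, angles in rad, forces in N, time in s.
With the tool pointing down it reaches from about 0.35 to 0.975 m from the base axis. Payload 4.9 kg.
Tool frame: the origin (TCP) lies at the very end of the fingers, on their centre line; the grasp point (between the pads) lies 19 mm behind it (ctrl.tcp_to_grasp is the z of the grasp point in the tool frame, in m); z points along the fingers, y is the line along which they close (so a half turn about z gives the same grasp; the last joint's range is limited). The gripper opens to 85 mm and grips with 20 to 120 N. Pads are 22 mm wide; open, the fingers measure 114 mm over their backs; the gripper's body (76 mm by 85 mm) begins 54 mm behind the grasp point. The pads swing forward as they close: fully open they stand 13 mm farther back than shut.
Start: joints at [1.006, 0.053, 1.613, -0, 1.476, -0.119], TCP at [0.269, 0.564, 0.231] pointing down, gripper open.
Joint ranges: [-3.01, 3.01], [-1.01, 2.22], [0.06, 2.58], [-1.02, 4.17], [0.09, 2.62], [-3.14, 3.14]. Speed limits (rad/s): [2.57, 2.57, 3.14, 3.14, 3.14, 3.14].

INTERFACE

Orientations are given as a rotation vector (axis times angle).
In Python, from station import ctrl, eyes, job, nets gives the robot as it stands. The module is installed in compiled form; this text tells all that it offers.
- The arm moves only by the tool jog_arm, never from a script. Its argument "commands" is one flat list of numbers, 7 for each row, row after row: the shift along the tool's x, y, z each as a share of 0.06 m, from -1 to 1, then the turn, a rotation vector about the tool's x, y, z each as a share of 0.1 rad, from -1 to 1, then the finger opening in mm, from 0 to 85.4. In form: [x, y, z, ax, ay, az, grip, x, y, z, ax, ay, az, grip, ...]. A call has 1 to 20 rows; each row shifts and turns the commanded pose from where the row before left it, along the tool's axes as they then stand; what a row does not reach is not made up. A row lasts 1/8 s, in which the tool goes at most 62.5 mm and 10.7 degrees, less where a joint would pass 70% of its speed; a pose out of reach is approached as far as the arm can. A call with a number of a shift or a turn outside -1 to 1 is refused whole. A call with a gripper value outside its range is refused whole. The fingers move at their own pace and stop on an object; "newtons" is the grip in N (left out, the last holds). Time passes only in rows, so rows that do not move let the fingers close. It gives the time, the measured TCP pose, the force, the opening and the grip force at its end, in the units of the state.
- ctrl.get_obs(): the state, without advancing time (a new reading comes with each control period).
- eyes.get_image(name): name is "side" or "top"; returns a dict with "image" (420x560x3 uint8, red, green, blue), "z_map" (420x560 float32, m along the optical axis (not along the pixel's ray), 0 where there is no reading), "K" (3x3 intrinsics, pixels), "dist_coeffs" ([k1, k2, p1, p2, k3] as OpenCV has them; the pictures are not rectified), "cam_to_world" (4x4, takes a point from camera to world coordinates). Camera axes: x right, y up, looking along -z (the intrinsics and any distortion apply to the point x, -y, -z); pixel columns grow to the right and rows downward; lengths in m; the calibration is good to about 2 mm. A picture is of the moment at which its call begins.
- job.finish_job(): hands the job in; it is judged then, once.
Trained networks look in the newest picture that a camera, given by its name, has taken for a name from the list of things; names that differ only in an ending like _2 or _b are one class to them, and where a whole thing is asked for, a point or a joint stands for the part that bears it (a point fixed in the world has none). Each returns a list of dicts, best first, with "p" (0 to 1); they miss things now and then, are a little off and sometimes report something else, mostly with a low value. They report only what shows in the picture. A call takes as long as a camera call.
- nets.silhouettes(camera, name): "mask" (420x560 bool, what is visible of it) and "bbox" ([left, top, right, bottom] in pixels, round what is visible of it).
The state is a dict: "t": time; "q": joint angles; "dq": joint speeds; "effort": joint torques, N m; "tool_pos": TCP position; "tool_rot": TCP orientation; "contact_force": force on the tool from outside, world axes, zero at the start; "wrist_torque": the same for the moment, N m; "opening": finger opening in m; "grip_force": force on a finger pad.
Only numpy, scipy, OpenCV 4.12 (cv2) and the standard library are available. Lean on these libraries where they do the work, as an engineer would, in place of code of your own. Each camera call takes 0.05 s, during which the arm holds its last target. There are 200 camera calls.

TASK

Finish the batch check at the cup sealer: pull the red-fronted reject drawer out to its stop, stand every crushed (squashed, short) cup upright on the drawer floor, then push the drawer fully shut, leaving the good cups standing where they are. Also put both scrapers away in the white holder: each goes flat and blade first, fully home, into the slot of its own width (green handle in the wide slot, yellow handle in the narrow one). Leave everything else on the table alone.

Things in the scene. Friction and masses are not known exactly. Their poses are not given: they have to be found in the camera images.
- cabinet: fixed low steel cabinet, 250 wide, 240 deep, 100 tall, holding one drawer. Origin: middle of the lower edge of its front; +x points from the front into the cabinet, z up
- reject_drawer (a joint): travel of the reject drawer (red front, grey inside), m: 0 fully shut, 0.15 fully out at its stop; it slides towards the cabinet's -x with about 1.5 N of friction and stays where it is left. Red front panel 16 thick, 250 wide, top edge at 92; inside 216 wide, 196 long, side walls to 60 above the table
- drawer_handle (a point): middle of the drawer's handle, a straight round bar 12 thick and 110 long, parallel to the front panel, 72 above the table, its centre 48 in front of the panel (gap to the panel 42); moves with the drawer; its axes are those of the cabinet
- drawer_floor (a point): point on the inside floor of the drawer (18 above the table), on its centre line, 70 behind the inner face of the front panel; moves with the drawer; axes as the cabinet's. With the drawer fully out, the part from 70 in front of this point to 80 behind it is open to the sky
- crushed_cup0: crushed reject cup: squashed to about half the height of a good one (a good one is 60 tall), brown, round, 60 diameter, solid to grip up to 32 above its underside, with a pale lid (63 diameter) sitting askew at a slope, from about 22 to 38 high, about 0.1 kg, rigid. Origin: centre of its underside. Two or three of the three crushed cups are present, mixed at random among the good cups
- crushed_cup1: crushed reject cup: squashed to about half the height of a good one (a good one is 60 tall), brown, round, 60 diameter, solid to grip up to 32 above its underside, with a pale lid (63 diameter) sitting askew at a slope, from about 22 to 38 high, about 0.1 kg, rigid. Origin: centre of its underside. Two or three of the three crushed cups are present, mixed at random among the good cups
- crushed_cup2: crushed reject cup: squashed to about half the height of a good one (a good one is 60 tall), brown, round, 60 diameter, solid to grip up to 32 above its underside, with a pale lid (63 diameter) sitting askew at a slope, from about 22 to 38 high, about 0.1 kg, rigid. Origin: centre of its underside. Two or three of the three crushed cups are present, mixed at random among the good cups
- good_cup0: good sealed cup: 60 tall, 60 diameter (61 at the lid), brown with a level pale lid, about 0.12 kg. Origin: centre of its underside. Two or three of the three are present
- good_cup1: good sealed cup: 60 tall, 60 diameter (61 at the lid), brown with a level pale lid, about 0.12 kg. Origin: centre of its underside. Two or three of the three are present
- good_cup2: good sealed cup: 60 tall, 60 diameter (61 at the lid), brown with a level pale lid, about 0.12 kg. Origin: centre of its underside. Two or three of the three are present
- wide_scraper: wide scraper with a green handle, lying flat on the table: upright bar handle 105 long, 26 wide, 30 tall, with a flat steel blade 70 wide and 4 thick running on from it. Origin: on the underside, near the centre of mass; +x points along the blade. The handle runs from x = -70 to +35, the blade to its front edge at x = +105, its faces at 2 and 6 above the underside. About 0.13 kg
- narrow_scraper: narrow scraper with a yellow handle, lying flat on the table: upright bar handle 105 long, 26 wide, 30 tall, with a flat steel blade 48 wide and 4 thick running on from it. Origin: on the underside, near the centre of mass; +x points along the blade. The handle runs from x = -70 to +35, the blade to its front edge at x = +105, its faces at 2 and 6 above the underside. About 0.13 kg
- holder: fixed white tool holder: a level ledge 20 above the table reaching 90 out in front of a block 182 wide, 75 deep, its top 57 above the table. Two flat level slots run from the block's front into it along +x, their floors flush with the ledge, 13 high and 55 deep to a stop. Origin: on the table under the middle of the block's front face; +x points into the slots
- wide_slot (a point): middle of the wide slot's mouth, at its floor; slot 78 wide (green stripe on top of the block). Axes as the holder's. A scraper fully home has its origin at x = -50 from this point, its underside on the ledge
- narrow_slot (a point): middle of the narrow slot's mouth, at its floor; slot 56 wide (yellow stripe on top). Axes as the holder's. A scraper fully home has its origin at x = -50 from this point
- marker: bystander, to be left alone: black marker pen lying between the cups and the holder, 18 thick, about 120 long. Origin: under its middle
- label_roll: bystander, to be left alone: paper label roll, 90 diameter, 35 tall. Origin: centre of its underside
- spray_bottle: bystander, to be left alone: blue spray bottle, 60 diameter, 170 tall. Origin: centre of its underside
- timer: bystander, to be left alone: white timer, 75 x 55 x 18. Origin: centre of its underside
- tape_roll: bystander, to be left alone: orange tape roll, 100 diameter, 24 tall. Origin: centre of its underside
- scoop_cup: bystander, to be left alone: steel measuring cup, 72 diameter, 70 tall. Origin: centre of its underside

How it is judged:
On the way, in this order (a step that is already met when the one before it is completed fails the run):
1. the reject drawer is pulled out to its stop (value of joint reject_drawer above 0.142 m), for 0.2 s.
2. every crushed cup stands in the open drawer (x of crushed_cup0 in the frame of drawer_floor between -0.07 and 0.13 m and y of crushed_cup0 in the frame of drawer_floor between -0.108 and 0.108 m and z of crushed_cup0 in the frame of drawer_floor between -0.008 and 0.01 m and angle between each of crushed_cup0, crushed_cup1, crushed_cup2's own z axis and vertical below 0.25 rad and x of crushed_cup1 in the frame of drawer_floor between -0.07 and 0.13 m and y of crushed_cup1 in the frame of drawer_floor between -0.108 and 0.108 m and z of crushed_cup1 in the frame of drawer_floor between -0.008 and 0.01 m and x of crushed_cup2 in the frame of drawer_floor between -0.07 and 0.13 m and y of crushed_cup2 in the frame of drawer_floor between -0.108 and 0.108 m and z of crushed_cup2 in the frame of drawer_floor between -0.008 and 0.01 m and value of joint reject_drawer above 0.1 m), for 0.3 s.
3. the drawer is pushed fully shut with the crushed cups in it (value of joint reject_drawer below 0.008 m and x of crushed_cup0 in the frame of drawer_floor between -0.07 and 0.13 m and y of crushed_cup0 in the frame of drawer_floor between -0.108 and 0.108 m and z of crushed_cup0 in the frame of drawer_floor between -0.008 and 0.01 m and angle between each of crushed_cup0, crushed_cup1, crushed_cup2's own z axis and vertical below 0.25 rad and x of crushed_cup1 in the frame of drawer_floor between -0.07 and 0.13 m and y of crushed_cup1 in the frame of drawer_floor between -0.108 and 0.108 m and z of crushed_cup1 in the frame of drawer_floor between -0.008 and 0.01 m and x of crushed_cup2 in the frame of drawer_floor between -0.07 and 0.13 m and y of crushed_cup2 in the frame of drawer_floor between -0.108 and 0.108 m and z of crushed_cup2 in the frame of drawer_floor between -0.008 and 0.01 m), for 0.2 s.
At the end, for the whole second after the job is handed in: Drawer shut within 8 mm, every crushed cup upright on its floor; each scraper at rest flat in the slot of its own width, blade within 7 mm of the stop, 10 mm of the centre line and 0.15 rad of its direction; every good cup upright within 40 mm of its start (all of step 3 and x of wide_scraper in the frame of wide_slot between -0.057 and -0.042 m and y of wide_scraper in the frame of wide_slot between -0.01 and 0.01 m and z of wide_scraper in the frame of wide_slot between -0.006 and 0.008 m and angle between the x axis of each of wide_scraper, narrow_scraper and the x axis of holder, either way round below 0.15 rad and linear speed of each of wide_scraper, narrow_scraper below 0.02 m/s and x of narrow_scraper in the frame of narrow_slot between -0.057 and -0.042 m and y of narrow_scraper in the frame of narrow_slot between -0.01 and 0.01 m and z of narrow_scraper in the frame of narrow_slot between -0.006 and 0.008 m and distance of each of good_cup0, good_cup1, good_cup2 from where it was at the start of the episode below 0.04 m and angle between each of good_cup0, good_cup1, good_cup2's own z axis and vertical below 0.2 rad); the robot touches nothing.
It fails at once if a bystander is moved more than 50 mm (distance of any of marker, label_roll, spray_bottle, timer, tape_roll, scoop_cup from where it was at the start of the episode above 0.05 m).
It fails at once if a good cup is knocked over or carried off (angle between any of good_cup0, good_cup1, good_cup2's own z axis and vertical above 0.6 rad or distance of any of good_cup0, good_cup1, good_cup2 from where it was at the start of the episode above 0.08 m).
Of crushed_cup0, crushed_cup1, crushed_cup2 only 2 to 3 are there at a start; the rules pass over those that are not, and their reading is None.
Of good_cup0, good_cup1, good_cup2 only 2 to 3 are there at a start; the rules pass over those that are not, and their reading is None.
At some moment in a run one of crushed_cup0, crushed_cup1, crushed_cup2, wide_scraper, narrow_scraper may be knocked a few centimetres aside while the robot is not near it.
It also fails if it takes over 200 s, if anything falls off the work surface, if the arm or the gripper's body presses on something with over 40 N, if the wrist force passes 120 N, or if a joint passes its speed limit or range.

## Working session

There is one attempt and no reset: what is moved stays moved. The work goes in short steps, Python scripts to look and compute and a tool call to move; the robot and the scene stay as the last step left them, time stands still between calls to the robot, and variables do not carry over. Pictures are saved under pics/ and viewed, at most 14 in all, crops included, and the job is handed in when it is done.

Besides the shell and the picture viewer there is one more tool, called after "Call:" as a command line: name --argument value ..., lists and objects as JSON in quotes. jog_arm: Moves the arm, as the interface text tells. Shift numbers are shares of 0.06 m and turn numbers shares of 0.1 rad, none past 1 either way. Its arguments: {"type":"object","properties":{"commands":{"type":"array","items":{"type":"number"}},"newtons":{"type":"number"}},"required":["commands"]}

```bash
mkdir -p pics
cat > h.py <<'E'
import numpy as np, cv2
from scipy.spatial.transform import Rotation as R
from station import ctrl, eyes, job, nets
def cloud(f):
    z=f["z_map"]; h,w=z.shape
    u,v=np.meshgrid(np.arange(w),np.arange(h))
    p=cv2.undistortPoints(np.stack([u,v],-1).reshape(-1,1,2).astype(np.float64),f["K"],f["dist_coeffs"]).reshape(h,w,2)
    P=np.stack([p[...,0]*z,-p[...,1]*z,-z],-1)
    T=f["cam_to_world"]; W=P@T[:3,:3].T+T[:3,3]
    W[z<=0]=np.nan
    return W
def save(f,n,crop=None,s=1):
    im=f["image"][...,::-1]
    if crop: l,t,r,b=crop; im=im[t:b,l:r]
    cv2.imwrite(f"pics/{n}.png",cv2.resize(im,None,fx=s,fy=s))
E
cat > a.py <<'E'
from h import *
for c in ["top","side"]:
    f=eyes.get_image(c); save(f,c+"0",s=1.4); W=cloud(f)
    print(c,f["cam_to_world"].round(3).tolist())
    for n in ["cabinet","drawer_handle","crushed_cup0","good_cup0","wide_scraper","narrow_scraper","holder","marker"]:
        for d in nets.silhouettes(c,n)[:4]:
            if d["p"]<.3: continue
            q=W[d["mask"]]; q=q[~np.isnan(q[:,0])]
            if len(q): print(c,n,round(d["p"],2),d["bbox"],np.median(q,0).round(3),np.percentile(q,2,axis=0).round(3),np.percentile(q,98,axis=0).round(3))
print(ctrl.get_obs(), ctrl.tcp_to_grasp)
E
python3 a.py
```

```text
top [[-0.012, 0.989, -0.149, 0.363], [-1.0, -0.014, -0.014, -0.009], [-0.016, 0.149, 0.989, 1.32], [0.0, 0.0, 0.0, 1.0]]
top cabinet 0.77 [76.0, 145.8, 198.0, 257.5] [0.57  0.451 0.099] [0.439 0.31  0.008] [0.711 0.607 0.105]
top drawer_handle 0.92 [152.3, 177.3, 199.2, 257.0] [0.531 0.346 0.076] [0.425 0.29  0.007] [0.644 0.399 0.095]
top crushed_cup0 0.81 [244.9, 158.5, 261.2, 173.8] [0.695 0.112 0.031] [0.669 0.086 0.007] [0.724 0.14  0.04 ]
top crushed_cup0 0.69 [247.3, 186.5, 267.5, 202.6] [0.601 0.106 0.032] [0.574 0.078 0.011] [0.628 0.133 0.041]
top crushed_cup0 0.62 [277.6, 153.6, 300.3, 175.5] [0.701 0.004 0.031] [ 0.673 -0.022  0.005] [0.731 0.031 0.04 ]
top crushed_cup0 0.62 [313.1, 147.9, 332.4, 177.3] [ 0.693 -0.1    0.059] [ 0.669 -0.126  0.016] [ 0.724 -0.074  0.065]
top good_cup0 0.81 [313.1, 149.0, 333.7, 174.3] [ 0.693 -0.1    0.059] [ 0.669 -0.128  0.001] [ 0.725 -0.073  0.064]
top good_cup0 0.77 [276.9, 183.6, 297.4, 207.5] [0.592 0.011 0.059] [ 0.568 -0.017 -0.001] [0.626 0.039 0.065]
top wide_scraper 0.96 [304.1, 221.8, 331.5, 277.8] [ 0.46  -0.09   0.007] [ 0.
[... 2577 characters left out ...]
18]
{'t': 0.9, 'q': array([ 1.00602569e+00,  5.26796941e-02,  1.61287274e+00,  1.24154093e-05,
        1.47598523e+00, -1.19000456e-01]), 'dq': array([ 2.18539755e-04,  3.08054226e-05,  1.54302803e-05, -1.45011860e-03,
       -2.41902045e-03,  4.88245843e-04]), 'effort': array([-5.81044114e-04, -3.93675363e+01, -3.70471179e+01, -4.38065354e-05,
        5.37239339e-04, -1.96073003e-06]), 'tool_pos': array([0.26946601, 0.56392378, 0.23133248]), 'tool_rot': array([6.94431335e-01, 3.06387448e+00, 8.79005944e-05]), 'contact_force': array([ 0.40217598, -0.32632143, -0.52354958]), 'wrist_torque': array([0.04016721, 0.01266903, 0.00068874]), 'grip_force': 0.0, 'opening': 0.08561271449104808} -0.0187
```

View pics/top0.png

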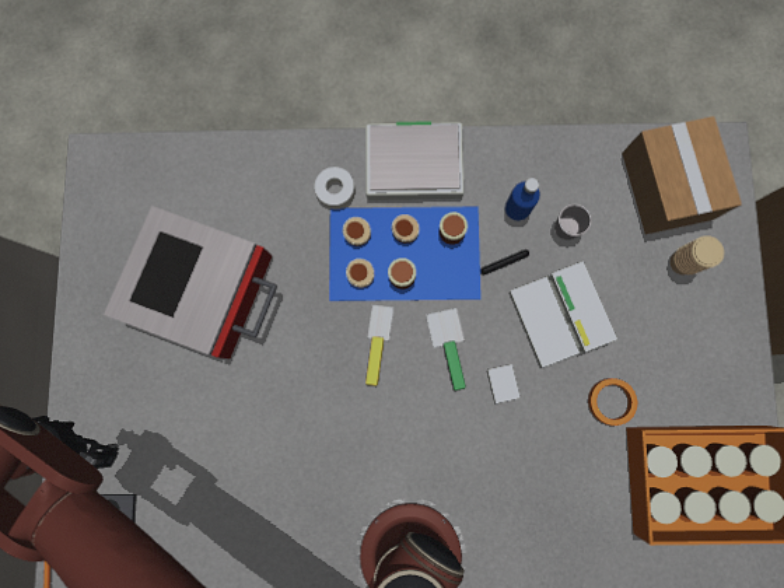

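```bash
cat > b.py <<'E'
from h import *
def rect(m,lab):
    (c,s,a)=cv2.minAreaRect((m*1000).astype(np.float32)); print(lab,np.round(c,1),np.round(s,1),round(a,2))
A=[]
for c in ["top","side"]:
    f=eyes.get_image(c); W=cloud(f); A.append(W.reshape(-1,3))
    P=W.reshape(-1,3); P=P[~np.isnan(P[:,0])]
    s=lambda x0,x1,y0,y1,z0,z1: P[(P[:,0]>x0)&(P[:,0]<x1)&(P[:,1]>y0)&(P[:,1]<y1)&(P[:,2]>z0)&(P[:,2]<z1)]
    q=s(.4,.8,.28,.75,.096,.106); rect(q[:,:2],c+" cabtop")
    q=s(.4,.7,.25,.42,.064,.084); rect(q[:,:2],c+" handle")
    q=s(.4,.7,.2,-.45,0,0) 
    q=s(.35,.7,-.5,-.2,.053,.063); rect(q[:,:2],c+" block")
    q=s(.35,.58,-.5,-.23,.015,.025); rect(q[:,:2],c+" ledge")
    for n,y0,y1 in [("wide",-.13,-.02),("narrow",.02,.11)]:
        q=s(.3,.56,y0,y1,.022,.038); rect(q[:,:2],c+n+" handle"); 
        q=s(.3,.56,y0,y1,.0035,.012); rect(q[:,:2],c+n+" blade");
E
python3 b.py
```

```text
top cabtop [578.8 469.3] [258.8 250.6] 68.74
top handle [526.  333.8] [ 77.2 246.8] 69.99
top block [ 564.1 -367.7] [280.3  99.3] 11.78
top ledge [ 465.2 -349. ] [229.1 237.2] 0.18
topwide handle [396.7 -99.1] [104.4  26.3] 11.82
topwide blade [430.3 -75.3] [105.6 257.8] 89.83
topnarrow handle [408.7  73.4] [ 26.1 104.4] 81.77
topnarrow blade [429.6  65.2] [258.6  88.6] 0.38
side cabtop [581.2 468.2] [272.4 252.3] 68.69
side handle [552.7 336.3] [116.8 265.3] 88.9
side block [ 563.6 -371.2] [279.5 104.8] 10.03
side ledge [ 464.6 -352.4] [243.7 228.6] 89.86
sidewide handle [ 398.6 -102.9] [103.8  29.9] 13.07
sidewide blade [452.1 -77. ] [218.   97.1] 9.11
sidenarrow handle [410.9  69.5] [ 31.2 104. ] 78.96
sidenarrow blade [456.1  65.4] [ 83.2 209.1] 87.11
```

The top view shows the cabinet on the left with the handle at about (262,305). The cups on the blue mat are three crushed ones, at (356,230), (404,228) and (359,272), and two good ones, at (453,226) and (402,271). The scrapers are at (375,345) yellow and (450,350) green. The holder is at (563,313), with its slots opening left-down and the green slot on the upper side. Next I'll refine the poses.

```bash
cat > c.py <<'E'
from h import *
from scipy.optimize import minimize
def pts(W,m,z0,z1):
    q=W[m]; q=q[~np.isnan(q[:,0])]; return q[(q[:,2]>z0)&(q[:,2]<z1)]
def box(q,yaw,lab):
    c,s=np.cos(yaw),np.sin(yaw); B=np.array([[c,s],[-s,c]]); r=q[:,:2]@B.T
    lo,hi=np.percentile(r,1.5,axis=0),np.percentile(r,98.5,axis=0)
    print(lab,"n",len(q),"yaw",round(np.degrees(yaw),1),"size",(hi-lo).round(4),"ctr",(B.T@((lo+hi)/2)).round(4),"ext",lo.round(4),hi.round(4),"z",np.median(q[:,2]).round(4))
def byaw(q,guess):
    def area(a):
        c,s=np.cos(a),np.sin(a); r=q[:,:2]@np.array([[c,s],[-s,c]]).T
        return np.prod(np.percentile(r,98.5,axis=0)-np.percentile(r,1.5,axis=0))
    g=np.radians(np.arange(guess-15,guess+15,.25)); return g[np.argmin([area(a) for a in g])]
def look(c,jobs):
    f=eyes.get_image(c); W=cloud(f)
    for n,z0,z1,g in jobs:
        d=nets.silhouettes(c,n)
        if not d: print(c,n,"none"); continue
        q=pts(W,d[0]["mask"],z0,z1)
        if len(q)<15: print(c,n,"few",len(q)); continue
        box(q,byaw(q,g),f"{c} {n} p{d[0]['p']:.2f} z{z0}")
    return f,W
if __name__=="__main__":
    J=[("cabinet",.096,.108,68),("holder",.05,.066,-65),("holder",.012,.027,-65),("wide_scraper",.024,.038,12),("wide_scraper",.003,.01,12),("narrow_scraper",.024,.038,-8),("narrow_scraper",.003,.01,-8),("drawer_handle",.064,.084,68),("drawer_handle",.086,.096,68)]
    for c in ["top","side"]:
        f,W=look(c,J)
        P=W.reshape(-1,3); P=P[~np.isnan(P[:,0])]
        for x,y,h in [(.697,.108,0),(.6,.105,0),(.7,.002,0),(.694,-.1,1),(.595,.01,1)]:
            z0,z1=((.025,.045),(.053,.068))[h]
            q=P[(np.hypot(P[:,0]-x,P[:,1]-y)<.045)&(P[:,2]>z0)&(P[:,2]<z1)]
            print(c,"cup",h,cv2.minEnclosingCircle((q[:,:2]*1000).astype(np.float32)),np.percentile(q[:,:2],[3,97],axis=0).mean(0).round(4))
E
python3 c.py
```

```text
top cabinet p0.65 z0.096 n 6306 yaw 68.2 size [0.2312 0.2409] ctr [0.5818 0.4761] ext [ 0.5422 -0.4844] [ 0.7734 -0.2435] z 0.1002
top holder p0.65 z0.05 n 1460 yaw -69.8 size [0.0714 0.1725] ctr [ 0.5182 -0.3759] ext [0.4963 0.2698] [0.5677 0.4424] z 0.056
top holder p0.65 z0.012 n 1808 yaw -69.2 size [0.092  0.1745] ctr [ 0.4902 -0.301 ] ext [0.4092 0.2646] [0.5012 0.439 ] z 0.0191
top wide_scraper p0.95 z0.024 n 284 yaw 12.0 size [0.1001 0.0245] ctr [ 0.3974 -0.0987] ext [ 0.3182 -0.1914] [ 0.4182 -0.1669] z 0.0289
top wide_scraper p0.95 z0.003 n 372 yaw 13.8 size [0.0708 0.0651] ctr [ 0.4794 -0.0807] ext [ 0.4111 -0.2248] [ 0.4819 -0.1598] z 0.0056
top narrow_scraper p0.69 z0.024 n 294 yaw -9.2 size [0.1006 0.0252] ctr [0.4088 0.0732] ext [0.3415 0.1254] [0.442  0.1506] z 0.0293
top narrow_scraper p0.69 z0.003 n 255 yaw -9.2 size [0.0719 0.0442] ctr [0.4928 0.0616] ext [0.4406 0.1179] [0.5125 0.1621] z 0.0059
top drawer_handle few 1
top drawer_handle few 0
top cup 0 ((698.5235595703125, 112.86811828613281), 31.878808975219727) [0.6978 0.1129]
top cup 0 ((602.5821533203125, 104.33
[... 1266 characters left out ...]
e p0.70 z0.064 n 438 yaw 69.0 size [0.0615 0.2359] ctr [0.5274 0.3248] ext [ 0.4615 -0.4939] [ 0.523 -0.258] z 0.0757
side drawer_handle p0.70 z0.086 n 209 yaw 68.5 size [0.0215 0.2301] ctr [0.5392 0.3535] ext [ 0.5158 -0.4872] [ 0.5373 -0.2571] z 0.0924
side cup 0 ((699.6622314453125, 108.17644500732422), 31.86098861694336) [0.7001 0.1109]
side cup 0 ((605.480224609375, 102.3885726928711), 31.697856903076172) [0.6054 0.1078]
side cup 0 ((705.0520629882812, 0.5455184578895569), 31.856781005859375) [7.037e-01 2.000e-04]
side cup 1 ((701.013671875, -104.51950073242188), 32.07640838623047) [ 0.6995 -0.1059]
side cup 1 ((598.9630737304688, 11.317028045654297), 32.727333068847656) [0.5983 0.0086]
```

```bash
cat >> h.py <<'E'
def psi():
    y=R.from_rotvec(ctrl.get_obs()["tool_rot"]).as_matrix()[:,1]; return np.degrees(np.arctan2(y[1],y[0]))
def plan(targets, start=None, ps=None):
    "targets: list of (x,y,z,psi); prints total tool-axis shifts (units of .06) and turn (units of .1 rad), turn first"
    o=ctrl.get_obs(); Rm=R.from_rotvec(o["tool_rot"]).as_matrix(); p=o["tool_pos"]
    a=psi(); print("now t",round(o["t"],1),p.round(4),"psi",round(a,2),"tilt",Rm[:,2].round(3),"q",o["q"].round(2),"F",o["contact_force"].round(1),"open",round(o["opening"],4))
    for x,y,z,s in targets:
        da=(s-a+90)%180-90; s=a+da
        c,sn=np.cos(np.radians(s)),np.sin(np.radians(s))
        d=np.array([x,y,z])-p; tx=np.array([-sn,c,0]); ty=np.array([c,sn,0])
        print("turn az",round(-np.radians(da)/.1,2),"shift",round(d@tx/.06,2),round(d@ty/.06,2),round(-d[2]/.06,2))
        p=np.array([x,y,z]); a=s
E
python3 -c "
from h import *
plan([(.516,.303,.15,68.6),(.516,.303,.055,68.6),(.516-.1515*.3649,.303-.1515*.9311,.055,68.6)])"
```

```text
now t 2.0 [0.2695 0.5639 0.2313] psi 64.46 tilt [-0. -0. -1.] q [ 1.01  0.05  1.61  0.    1.48 -0.12] F [ 0.3 -0.5 -0.9] open 0.0856
turn az -0.72 shift -5.41 -2.55 1.36
turn az -0.0 shift 0.0 0.0 1.58
turn az -0.0 shift 0.0 -2.53 -0.0
```

Call:
jog_arm --commands '[-0.541,-0.255,0.136,0,0,-0.072,45,-0.541,-0.255,0.136,0,0,-0.072,45,-0.541,-0.255,0.136,0,0,-0.072,45,-0.541,-0.255,0.136,0,0,-0.072,45,-0.541,-0.255,0.136,0,0,-0.072,45,-0.541,-0.255,0.136,0,0,-0.072,45,-0.541,-0.255,0.136,0,0,-0.072,45,-0.541,-0.255,0.136,0,0,-0.072,45,-0.541,-0.255,0.136,0,0,-0.072,45,-0.541,-0.255,0.136,0,0,-0.072,45,0,0,0,0,0,0,45,0,0,0,0,0,0,45]'

```text
t: 3.5
tool_pos: [0.5051, 0.2937, 0.1498]
tool_rot: [-0.584, -3.087, -0.0]
contact_force: [0.3, 0.0, 0.2]
opening: 0.0454
grip_force: 0.0
```

```bash
python3 -c "
from h import *
plan([(.516,.303,.15,68.6),(.516,.303,.055,68.6)])
f=eyes.get_image('side'); save(f,'s1',(160,100,360,250),4)"
```

```text
now t 3.5 [0.5051 0.2937 0.1498] psi 68.57 tilt [-0.  0. -1.] q [ 0.4   0.02  1.79  0.    1.34 -0.8 ] F [0.3 0.  0.2] open 0.0454
turn az -0.01 shift -0.11 0.21 -0.0
turn az -0.0 shift 0.0 0.0 1.58
```

View pics/s1.png

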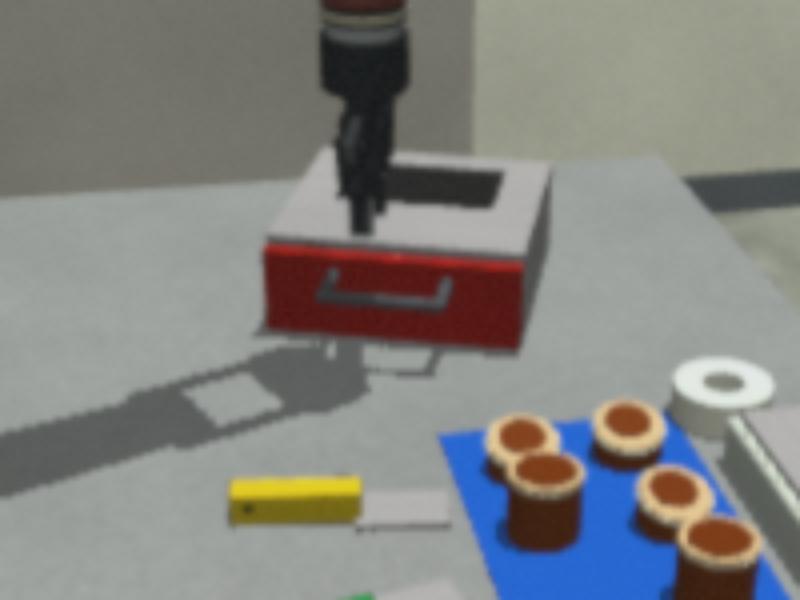

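The side view shows the fingers above the cabinet front at (360,230), with the handle bar at (385,300), so the alignment looks right. I'll correct the offset, go down and grip.

Call:
jog_arm --commands '[-0.11,0.21,0,0,0,0,45,0,0,0.4,0,0,0,45,0,0,0.4,0,0,0,45,0,0,0.4,0,0,0,45,0,0,0.38,0,0,0,45,0,0,0,0,0,0,0,0,0,0,0,0,0,0,0,0,0,0,0,0,0,0,0,0,0,0,0,0]' --newtons 40

```text
t: 4.68
tool_pos: [0.5163, 0.3034, 0.0558]
tool_rot: [0.583, 3.086, 0.002]
contact_force: [-1.4, 2.4, -0.8]
opening: 0.0103
grip_force: 39.1
```

Call:
jog_arm --commands '[0,-0.21,0,0,0,0,0,0,-0.21,0,0,0,0,0,0,-0.21,0,0,0,0,0,0,-0.21,0,0,0,0,0,0,-0.21,0,0,0,0,0,0,-0.21,0,0,0,0,0,0,-0.21,0,0,0,0,0,0,-0.21,0,0,0,0,0,0,-0.21,0,0,0,0,0,0,-0.21,0,0,0,0,0,0,-0.21,0,0,0,0,0,0,-0.21,0,0,0,0,0,0,0,0,0,0,0,0,0,0,0,0,0,0,0]'

```text
t: 6.42
tool_pos: [0.4634, 0.1651, 0.0558]
tool_rot: [0.585, 3.08, 0.017]
contact_force: [11.8, 16.3, -3.5]
opening: 0.0105
grip_force: 40.6
```

Call:
jog_arm --commands '[0,0,0,0,0,0,45,0,0,0,0,0,0,45,0,0,0,0,0,0,45,0,0,-0.5,0,0,0,45,0,0,-0.5,0,0,0,45,0,0,-0.8,0,0,0,45,0,0,-0.7,0,0,0,45,-0.6,-0.5,0,0,0,0,85,-0.6,-0.5,0,0,0,0,85,-0.6,-0.5,0,0,0,0,85,0,0,0,0,0,0,85]'

```text
t: 7.8
tool_pos: [0.5288, 0.0363, 0.2043]
tool_rot: [-0.59, -3.084, 0.001]
contact_force: [0.1, 0.4, -0.6]
opening: 0.085
grip_force: 0.0
```

```bash
cat > d.py <<'E'
from c import *
f,W=look("top",[("cabinet",.096,.108,68),("cabinet",.086,.0945,68),("drawer_handle",.086,.096,68),("drawer_handle",.064,.08,68)]); save(f,"t2",(60,90,360,300),2.6)
P=W.reshape(-1,3); P=P[~np.isnan(P[:,0])]
d=np.array([.3649,.9311]);e=np.array([-.9311,.3649]);F=np.array([.5123,.2899])
L=(P[:,:2]-F)@np.stack([d,e],1)
for z0,z1,n in [(.012,.026,"floor"),(.052,.066,"walls"),(.086,.096,"panel")]:
    m=(P[:,2]>z0)&(P[:,2]<z1)&(np.abs(L[:,0])<.11)&(np.abs(L[:,1])<.14)
    q=L[m]; print(n,len(q),np.percentile(q,[2,50,98],axis=0).round(4).tolist())
for x,y in [(.699,.111),(.604,.104),(.703,.002)]:
    q=P[(np.hypot(P[:,0]-x,P[:,1]-y)<.045)&(P[:,2]>.025)&(P[:,2]<.045)]
    print("cup",cv2.minEnclosingCircle((q[:,:2]*1000).astype(np.float32)))
plan([(.604,.104,.12,96),(.604,.104,-.003,96),])
E
python3 d.py
```

```text
top cabinet p0.86 z0.096 n 6380 yaw 68.5 size [0.2322 0.2418] ctr [0.5816 0.4767] ext [ 0.5405 -0.4873] [ 0.7727 -0.2455] z 0.1001
top cabinet p0.86 z0.086 n 560 yaw 68.8 size [0.3893 0.2411] ctr [0.549  0.3927] ext [ 0.3703 -0.4899] [ 0.7596 -0.2488] z 0.0915
top drawer_handle p0.77 z0.086 n 485 yaw 69.2 size [0.1668 0.2407] ctr [0.5084 0.2893] ext [ 0.3672 -0.4932] [ 0.534  -0.2526] z 0.0911
top drawer_handle p0.77 z0.064 n 266 yaw 69.0 size [0.055  0.2265] ctr [0.4706 0.1871] ext [ 0.3158 -0.4856] [ 0.3708 -0.2591] z 0.0752
floor 3575 [[-0.0532, -0.103], [0.0249, 0.0039], [0.1039, 0.1071]]
walls 233 [[-0.0861, -0.1163], [-0.007, 0.0013], [0.0907, 0.1221]]
panel 563 [[-0.0855, -0.1173], [-0.076, 0.0054], [0.1042, 0.1229]]
cup ((701.2594604492188, 112.42535400390625), 29.13132095336914)
cup ((0.0, 0.0), 0.0)
cup ((702.9593505859375, 4.890857696533203), 30.730613708496094)
now t 8.1 [0.5278 0.0396 0.2046] psi 68.65 tilt [-0.001  0.    -1.   ] q [-0.07 -0.16  1.86  0.    1.44 -1.26] F [ 0.8 -0.5 -0.1] open 0.0854
turn az -4.77 shift -1.38 0.93 1.41
turn az -0.0 shift 0.0 0.0 2.05
```

View pics/t2.png

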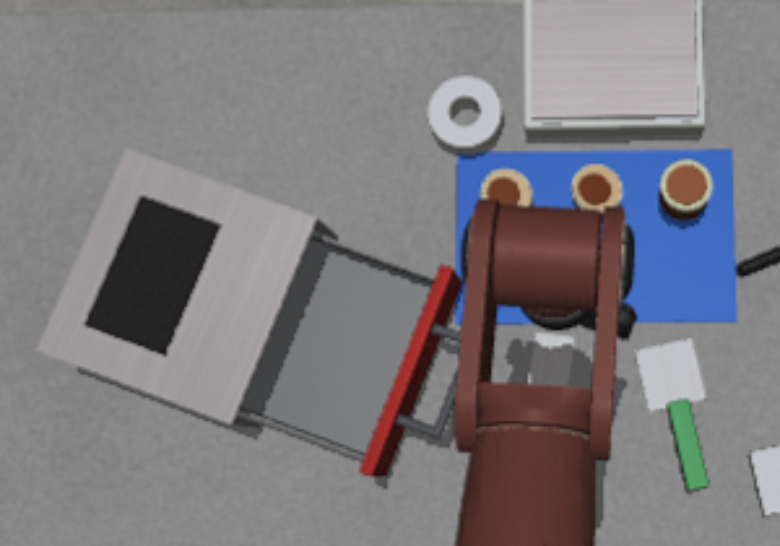

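The picture shows the drawer fully out, its floor at (350,330) clear and its red front at (415,370). The crushed cups are still on the mat. I'll plan the grasp of cup A at a diagonal.

```bash
python3 -c "
from h import *
plan([(.604,.105,.1,45),(.604,.105,-.003,45),(.604,.105,.15,45),(.5775,.2697,.15,68.6),(.5775,.2697,.017,68.6)])"
```

```text
now t 8.1 [0.5278 0.0396 0.2046] psi 68.65 tilt [-0.001  0.    -1.   ] q [-0.07 -0.16  1.86  0.    1.44 -1.26] F [ 0.8 -0.5 -0.1] open 0.0854
turn az 4.13 shift -0.13 1.67 1.74
turn az -0.0 shift 0.0 0.0 1.72
turn az -0.0 shift 0.0 0.0 -2.55
turn az -4.12 shift 1.41 2.39 -0.0
turn az -0.0 shift 0.0 0.0 2.22
```

Call:
jog_arm --commands '[0,0,0,0,0,0.83,78,0,0,0,0,0,0.83,78,0,0,0,0,0,0.83,78,0,0,0,0,0,0.82,78,0,0,0,0,0,0.82,78,-0.03,0.42,0.43,0,0,0,78,-0.03,0.42,0.43,0,0,0,78,-0.03,0.42,0.44,0,0,0,78,-0.04,0.41,0.44,0,0,0,78,0,0,0,0,0,0,78,0,0,0,0,0,0,78]'

```text
t: 9.43
tool_pos: [0.6046, 0.1044, 0.1012]
tool_rot: [1.203, 2.902, -0.0]
contact_force: [0.6, -0.3, -0.5]
opening: 0.0781
grip_force: 0.0
```

```bash
python3 -c "
from h import *
plan([(.604,.105,-.003,45)])
f=eyes.get_image('side'); save(f,'s3',(230,150,380,270),5)"
```

```text
now t 9.4 [0.6046 0.1044 0.1012] psi 44.98 tilt [ 0. -0. -1.] q [ 0.05  0.14  1.75 -0.    1.26 -0.74] F [ 0.6 -0.3 -0.5] open 0.0781
turn az -0.0 shift 0.01 -0.0 1.74
```

View pics/s3.png

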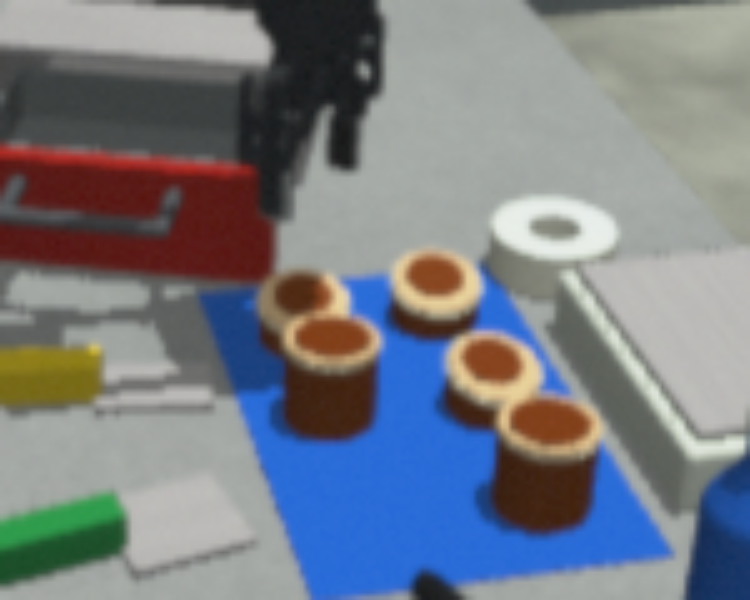

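The open fingers at (275,200) and (345,150) are centred over the near crushed cup at (303,310), clear of the good cup at (330,370). Going down to grip.

Call:
jog_arm --commands '[0,0,0.5,0,0,0,78,0,0,0.5,0,0,0,78,0,0,0.4,0,0,0,78,0,0,0.32,0,0,0,78,0,0,0,0,0,0,50,0,0,0,0,0,0,50,0,0,0,0,0,0,50,0,0,0,0,0,0,50]' --newtons 30

```text
t: 10.48
tool_pos: [0.6054, 0.1041, -0.0019]
tool_rot: [1.204, 2.901, 0.001]
contact_force: [-0.9, 0.4, -0.6]
opening: 0.059
grip_force: 32.5
```

Call:
jog_arm --commands '[0,0,-0.3,0,0,0,50,0,0,-0.6,0,0,0,50,0,0,-0.6,0,0,0,50,0,0,-0.6,0,0,0,50,0,0,-0.45,0,0,0,50,0,0,0,0,0,-0.82,50,0,0,0,0,0,-0.82,50,0,0,0,0,0,-0.82,50,0,0,0,0,0,-0.83,50,0,0,0,0,0,-0.83,50,0.28,0.48,0,0,0,0,50,0.28,0.48,0,0,0,0,50,0.28,0.48,0,0,0,0,50,0.28,0.48,0,0,0,0,50,0.29,0.47,0,0,0,0,50,0,0,0,0,0,0,50,0,0,0,0,0,0,50]'

```text
t: 12.6
tool_pos: [0.5789, 0.2682, 0.1512]
tool_rot: [0.585, 3.086, 0.0]
contact_force: [-0.7, 0.8, -0.7]
opening: 0.0592
grip_force: 32.9
```

```bash
python3 -c "
from h import *
plan([(.5775,.2697,.017,68.6)])
f=eyes.get_image('side'); save(f,'s4',(200,110,350,230),5)"
```

```text
now t 12.6 [0.5789 0.2682 0.1512] psi 68.54 tilt [ 0.001 -0.    -1.   ] q [ 0.32  0.14  1.65 -0.    1.34 -0.88] F [-0.7  0.8 -0.7] open 0.0592
turn az -0.01 shift 0.03 0.01 2.24
```

View pics/s4.png

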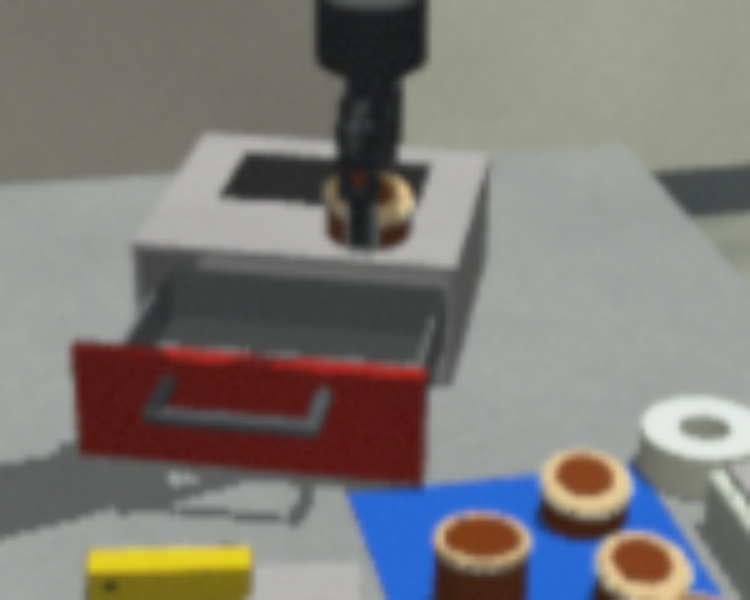

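The cup hangs upright in the fingers at (368,210), above the drawer's right part. Lowering it and letting go.

Call:
jog_arm --commands '[0.03,0,0.5,0,0,0,50,0,0,0.5,0,0,0,50,0,0,0.5,0,0,0,50,0,0,0.4,0,0,0,50,0,0,0.33,0,0,0,50,0,0,0,0,0,0,50,0,0,0,0,0,0,75,0,0,0,0,0,0,75,0,0,0,0,0,0,75,0,0,-0.3,0,0,0,75,0,0,-0.6,0,0,0,75,0,0,-0.7,0,0,0,75,0,0,-0.6,0,0,0,75,0,0,0,0,0,0,75]'

```text
t: 14.4
tool_pos: [0.5799, 0.2702, 0.1549]
tool_rot: [0.583, 3.078, 0.008]
contact_force: [0.0, 0.2, 0.2]
opening: 0.075
grip_force: 0.0
```

```bash
cat > e.py <<'E'
from h import *
import sys
d=np.array([.3649,.9311]);e=np.array([-.9311,.3649]);F=np.array([.5105,.2906])
for c in ["top","side"]:
    f=eyes.get_image(c); W=cloud(f)
    for n in ["crushed_cup0"]:
        for s in nets.silhouettes(c,n)[:5]:
            q=W[s["mask"]]; q=q[~np.isnan(q[:,0])]
            if s["p"]<.3 or len(q)<20: continue
            zt=np.percentile(q[:,2],95); q=q[q[:,2]>zt-.018]
            C=np.array(cv2.minEnclosingCircle((q[:,:2]*1000).astype(np.float32))[0])/1000
            print(c,n,round(s["p"],2),"ctr",C.round(4),"top",zt.round(4),"drawer xy",((C-F)@np.stack([d,e],1)).round(3))
E
python3 e.py; python3 -c "
from h import *
plan([(.701,.111,.09,68.6)])"
```

```text
top crushed_cup0 0.83 ctr [0.698  0.1125] top 0.0388 drawer xy [-0.097 -0.24 ]
top crushed_cup0 0.44 ctr [ 0.7513 -0.2525] top 0.1695 drawer xy [-0.418 -0.422]
top crushed_cup0 0.41 ctr [0.5246 0.2014] top 0.2151 drawer xy [-0.078 -0.046]
side crushed_cup0 0.88 ctr [0.7071 0.0011] top 0.0394 drawer xy [-0.198 -0.289]
side crushed_cup0 0.71 ctr [0.6998 0.1095] top 0.0393 drawer xy [-0.1   -0.242]
side crushed_cup0 0.62 ctr [0.5808 0.2816] top 0.0597 drawer xy [ 0.017 -0.069]
now t 14.6 [0.5761 0.2688 0.1472] psi 68.53 tilt [-0.002 -0.001 -1.   ] q [ 0.32  0.14  1.66 -0.    1.34 -0.88] F [-1.  -0.6  0.4] open 0.0753
turn az -0.01 shift -2.9 -1.69 0.95
```

Call:
jog_arm --commands '[-0.58,-0.34,0,0,0,0,78,-0.58,-0.34,0,0,0,0,78,-0.58,-0.34,0,0,0,0,78,-0.58,-0.34,0.4,0,0,0,78,-0.58,-0.33,0.55,0,0,0,78,0,0,0,0,0,0,78,0,0,0,0,0,0,78]'

```text
t: 15.48
tool_pos: [0.7009, 0.1114, 0.0904]
tool_rot: [-0.585, -3.084, 0.0]
contact_force: [0.5, -0.0, 0.3]
opening: 0.0782
grip_force: 0.0
```

```bash
python3 -c "
from h import *
plan([(.701,.111,-.002,68.6),(.701,.111,.15,68.6),(.5123,.2953,.15,68.6),(.5123,.2953,.017,68.6)])"
```

```text
now t 15.5 [0.7009 0.1114 0.0904] psi 68.52 tilt [-0.002  0.    -1.   ] q [ 0.05  0.36  1.5   0.    1.28 -1.14] F [ 0.5 -0.   0.3] open 0.0782
turn az -0.01 shift -0.0 -0.01 1.54
turn az -0.0 shift 0.0 0.0 -2.53
turn az -0.0 shift 4.05 1.71 -0.0
turn az -0.0 shift 0.0 0.0 2.22
```

Call:
jog_arm --commands '[0,0,0.5,0,0,0,78,0,0,0.5,0,0,0,78,0,0,0.34,0,0,0,78,0,0,0.2,0,0,0,78,0,0,0,0,0,0,50,0,0,0,0,0,0,50,0,0,0,0,0,0,50,0,0,0,0,0,0,50,0,0,-0.3,0,0,0,50,0,0,-0.6,0,0,0,50,0,0,-0.6,0,0,0,50,0,0,-0.6,0,0,0,50,0,0,-0.43,0,0,0,50,0,0,0,0,0,0,50]'

```text
t: 17.23
tool_pos: [0.704, 0.1112, 0.156]
tool_rot: [0.584, 3.079, 0.003]
contact_force: [-0.4, -0.1, -1.0]
opening: 0.0593
grip_force: 32.7
```

Call:
jog_arm --commands '[0.45,0.19,0,0,0,0,50,0.45,0.19,0,0,0,0,50,0.45,0.19,0,0,0,0,50,0.45,0.19,0,0,0,0,50,0.45,0.19,0,0,0,0,50,0.45,0.19,0,0,0,0,50,0.45,0.19,0,0,0,0,50,0.45,0.19,0,0,0,0,50,0.45,0.19,0,0,0,0,50,0,0,0,0,0,0,50,0,0,0,0,0,0,50]'

```text
t: 18.6
tool_pos: [0.5131, 0.2953, 0.1506]
tool_rot: [0.585, 3.087, -0.001]
contact_force: [0.5, -0.4, -0.8]
opening: 0.0591
grip_force: 32.8
```

```bash
python3 -c "
from h import *
plan([(.5123,.2953,.017,68.6)])"
```

```text
now t 18.6 [0.5131 0.2953 0.1506] psi 68.54 tilt [-0. -0. -1.] q [ 0.4   0.04  1.77 -0.    1.34 -0.8 ] F [ 0.5 -0.4 -0.8] open 0.0591
turn az -0.01 shift 0.01 -0.01 2.23
```

Call:
jog_arm --commands '[0,0,0.5,0,0,0,50,0,0,0.5,0,0,0,50,0,0,0.5,0,0,0,50,0,0,0.4,0,0,0,50,0,0,0.32,0,0,0,50,0,0,0,0,0,0,50,0,0,0,0,0,0,75,0,0,0,0,0,0,75,0,0,0,0,0,0,75,0,0,-0.3,0,0,0,75,0,0,-0.6,0,0,0,75,0,0,-0.7,0,0,0,75,0,0,-0.6,0,0,0,75,0,0,0,0,0,0,75]'

```text
t: 20.35
tool_pos: [0.516, 0.2967, 0.1558]
tool_rot: [0.584, 3.078, 0.009]
contact_force: [-0.4, 0.1, -0.0]
opening: 0.0754
grip_force: 0.0
```

```bash
python3 e.py; python3 -c "
from h import *
plan([(.703,.002,.09,68.6)])"
```

```text
top crushed_cup0 0.8 ctr [0.5765 0.2691] top 0.0572 drawer xy [ 0.004 -0.069]
top crushed_cup0 0.75 ctr [0.702  0.0032] top 0.0386 drawer xy [-0.198 -0.283]
top crushed_cup0 0.54 ctr [0.4773 0.2239] top 0.2651 drawer xy [-0.074  0.007]
side crushed_cup0 0.62 ctr [ 0.6954 -0.032 ] top 0.0397 drawer xy [-0.233 -0.29 ]
side crushed_cup0 0.4 ctr [0.5192 0.3096] top 0.0594 drawer xy [ 0.021 -0.001]
now t 20.6 [0.5123 0.2951 0.1485] psi 68.52 tilt [-0.002 -0.001 -1.   ] q [ 0.4   0.04  1.77  0.    1.34 -0.8 ] F [-0.5  0.4 -0.7] open 0.0751
turn az -0.01 shift -4.74 -3.39 0.97
```

Call:
jog_arm --commands '[-0.53,-0.38,0,0,0,0,78,-0.53,-0.38,0,0,0,0,78,-0.53,-0.38,0,0,0,0,78,-0.53,-0.38,0,0,0,0,78,-0.53,-0.38,0,0,0,0,78,-0.53,-0.37,0,0,0,0,78,-0.52,-0.37,0,0,0,0,78,-0.52,-0.37,0.4,0,0,0,78,-0.52,-0.38,0.4,0,0,0,78,0,0,0,0,0,0,78,0,0,0,0,0,0,78]'

```text
t: 21.92
tool_pos: [0.7026, 0.0025, 0.1005]
tool_rot: [-0.585, -3.084, -0.0]
contact_force: [0.4, -0.0, 0.3]
opening: 0.0781
grip_force: 0.0
```

```bash
python3 -c "
from h import *
plan([(.703,.002,-.002,68.6),(.703,.002,.15,68.6),(.447,.3208,.15,68.6),(.447,.3208,.017,68.6)])
f=eyes.get_image('side'); save(f,'s5',(230,150,380,270),5)"
```

```text
now t 21.9 [0.7026 0.0025 0.1005] psi 68.52 tilt [-0.002  0.001 -1.   ] q [-0.1   0.33  1.52  0.    1.29 -1.3 ] F [ 0.4 -0.   0.3] open 0.0781
turn az -0.01 shift -0.01 -0.01 1.71
turn az -0.0 shift 0.0 0.0 -2.53
turn az -0.0 shift 5.91 3.39 -0.0
turn az -0.0 shift 0.0 0.0 2.22
```

View pics/s5.png

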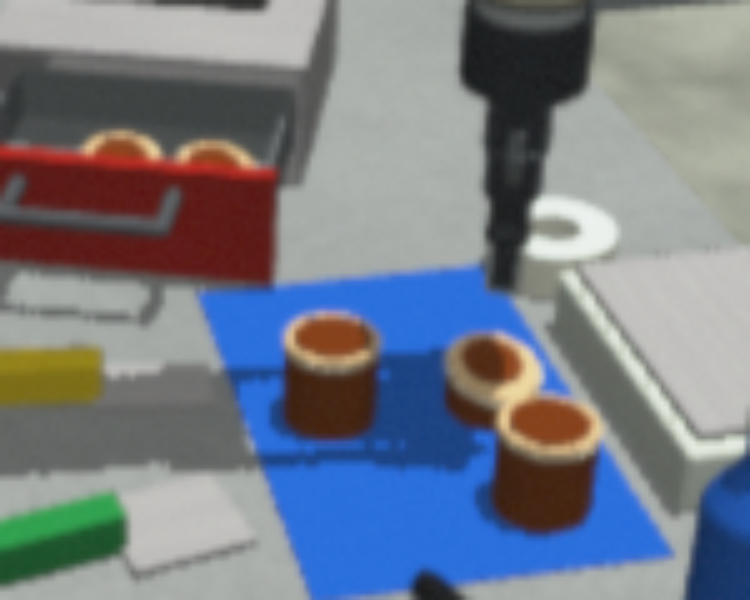

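Two crushed cups stand in the drawer at (120,150) and (213,155). The gripper at (505,250) is above the last crushed cup at (492,375), and both good cups are untouched.

Call:
jog_arm --commands '[0,0,0.5,0,0,0,78,0,0,0.5,0,0,0,78,0,0,0.4,0,0,0,78,0,0,0.3,0,0,0,78,0,0,0,0,0,0,50,0,0,0,0,0,0,50,0,0,0,0,0,0,50,0,0,0,0,0,0,50,0,0,-0.3,0,0,0,50,0,0,-0.6,0,0,0,50,0,0,-0.6,0,0,0,50,0,0,-0.6,0,0,0,50,0,0,-0.43,0,0,0,50,0,0,0,0,0,0,50]'

```text
t: 23.72
tool_pos: [0.7057, 0.0019, 0.1566]
tool_rot: [0.584, 3.079, 0.001]
contact_force: [0.3, -0.1, -0.7]
opening: 0.0596
grip_force: 33.0
```

Call:
jog_arm --commands '[0.49,0.28,0,0,0,0,50,0.49,0.28,0,0,0,0,50,0.49,0.28,0,0,0,0,50,0.49,0.28,0,0,0,0,50,0.49,0.28,0,0,0,0,50,0.49,0.28,0,0,0,0,50,0.49,0.28,0,0,0,0,50,0.49,0.28,0,0,0,0,50,0.49,0.28,0,0,0,0,50,0.49,0.29,0,0,0,0,50,0.49,0.29,0,0,0,0,50,0.49,0.29,0,0,0,0,50,0,0,0,0,0,0,50,0,0,0,0,0,0,50]'

```text
t: 25.48
tool_pos: [0.4493, 0.32, 0.1507]
tool_rot: [-0.585, -3.086, 0.002]
contact_force: [-0.5, -0.3, -1.8]
opening: 0.059
grip_force: 33.1
```

```bash
python3 -c "
from h import *
plan([(.447,.3208,.017,68.6)])"
```

```text
now t 25.5 [0.4493 0.32   0.1507] psi 68.54 tilt [-0.001 -0.001 -1.   ] q [ 0.48 -0.06  1.86 -0.    1.34 -0.71] F [-0.5 -0.3 -1.8] open 0.059
turn az -0.01 shift 0.04 -0.0 2.23
```

Call:
jog_arm --commands '[0.02,0,0.5,0,0,0,50,0,0,0.5,0,0,0,50,0,0,0.5,0,0,0,50,0,0,0.4,0,0,0,50,0,0,0.32,0,0,0,50,0,0,0,0,0,0,50,0,0,0,0,0,0,75,0,0,0,0,0,0,75,0,0,0,0,0,0,75,0,0,-0.3,0,0,0,75,0,0,-0.6,0,0,0,75,0,0,-0.7,0,0,0,75,0,0,-0.7,0,0,0,75,0,0,0,0,0,0,45,0,0,0,0,0,0,45]'

```text
t: 27.35
tool_pos: [0.4484, 0.321, 0.1569]
tool_rot: [0.585, 3.086, 0.001]
contact_force: [0.3, 0.2, -1.1]
opening: 0.0451
grip_force: 0.0
```

```bash
python3 e.py; python3 -c "
from h import *
plan([(.4634,.1651,.15,68.6),(.4634,.1651,.0555,68.6),(.4634+.0551,.1651+.1406,.0555,68.6)])
f=eyes.get_image('side'); save(f,'s6',(200,110,350,230),5)"
```

```text
top crushed_cup0 0.83 ctr [0.5105 0.2969] top 0.0563 drawer xy [0.006 0.002]
top crushed_cup0 0.76 ctr [0.4425 0.3003] top 0.0533 drawer xy [-0.016  0.067]
top crushed_cup0 0.6 ctr [0.5769 0.2696] top 0.0572 drawer xy [ 0.005 -0.069]
side crushed_cup0 0.6 ctr [0.5161 0.3086] top 0.0594 drawer xy [0.019 0.001]
side crushed_cup0 0.59 ctr [0.4555 0.3304] top 0.059 drawer xy [0.017 0.066]
now t 27.6 [0.4476 0.3205 0.1547] psi 68.53 tilt [-0.003 -0.001 -1.   ] q [ 0.49 -0.06  1.86 -0.    1.35 -0.71] F [-1.1  0.7  0.8] open 0.0451
turn az -0.01 shift -1.19 -2.32 0.08
turn az -0.0 shift 0.0 0.0 1.58
turn az -0.0 shift 0.0 2.52 -0.0
```

View pics/s6.png

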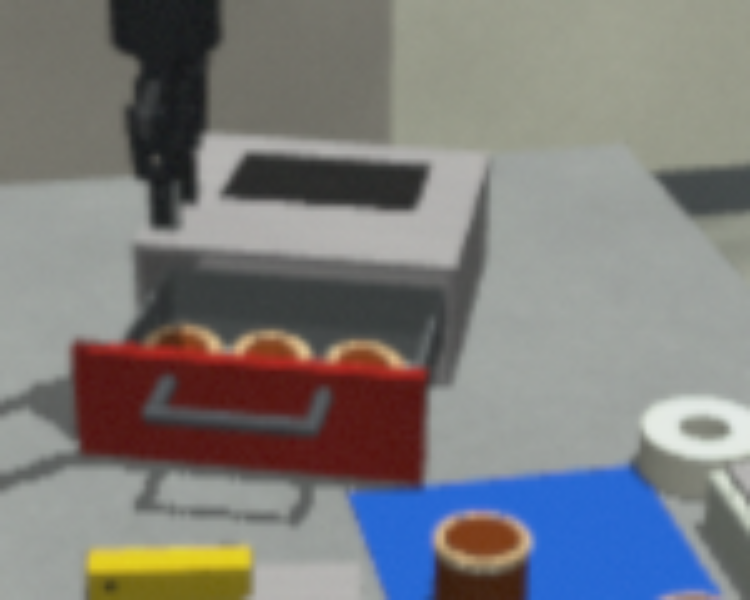

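All three crushed cups stand upright in the drawer, at (185,340), (272,345) and (365,355). Next I'll grip the handle and push the drawer shut.

Call:
jog_arm --commands '[-0.24,-0.46,0,0,0,0,45,-0.24,-0.46,0,0,0,0,45,-0.24,-0.46,0,0,0,0,45,-0.24,-0.47,0.04,0,0,0,45,-0.23,-0.47,0.04,0,0,0,45,0,0,0,0,0,0,45,0,0,0.4,0,0,0,45,0,0,0.4,0,0,0,45,0,0,0.4,0,0,0,45,0,0,0.38,0,0,0,45,0,0,0,0,0,0,45,0,0,0,0,0,0,0,0,0,0,0,0,0,0,0,0,0,0,0,0,0,0,0,0,0,0,0,0]'

```text
t: 29.48
tool_pos: [0.4649, 0.1656, 0.0581]
tool_rot: [0.585, 3.085, 0.002]
contact_force: [-0.7, 0.8, 5.9]
opening: 0.0105
grip_force: 29.6
```

Call:
jog_arm --commands '[0,0.1,0,0,0,0,0,0,0.18,0,0,0,0,0,0,0.18,0,0,0,0,0,0,0.18,0,0,0,0,0,0,0.18,0,0,0,0,0,0,0.18,0,0,0,0,0,0,0.18,0,0,0,0,0,0,0.18,0,0,0,0,0,0,0.18,0,0,0,0,0,0,0.18,0,0,0,0,0,0,0.18,0,0,0,0,0,0,0.18,0,0,0,0,0,0,0.18,0,0,0,0,0,0,0.16,0,0,0,0,0,0,0.12,0,0,0,0,0,0,0,0,0,0,0,0,0,0,0,0,0,0,0]'

```text
t: 31.6
tool_pos: [0.5182, 0.3049, 0.058]
tool_rot: [-0.584, -3.083, 0.011]
contact_force: [-10.2, -9.4, 15.7]
opening: 0.0109
grip_force: 30.7
```

Call:
jog_arm --commands '[0,0,0,0,0,0,45,0,0,0,0,0,0,45,0,0,0,0,0,0,45,0,0,-0.5,0,0,0,45,0,0,-0.5,0,0,0,45,0,0,-0.6,0,0,0,45,0,0,-0.4,0,0,0,45,0,0,0,0,0,0,45]'

```text
t: 32.6
tool_pos: [0.5212, 0.3078, 0.1793]
tool_rot: [0.584, 3.082, 0.005]
contact_force: [0.7, 0.3, 0.3]
opening: 0.0453
grip_force: 0.0
```

```bash
cat > g.py <<'E'
from c import *
J=[("holder",.05,.066,-70),("holder",.015,.023,-70),("wide_scraper",.024,.038,12),("wide_scraper",.003,.01,12),("narrow_scraper",.024,.038,-8),("narrow_scraper",.003,.01,-8)]
for c in ["top","side"]:
    f,W=look(c,J)
    # stripes on the block top
    hsv=cv2.cvtColor(f["image"],cv2.COLOR_RGB2HSV); m0=(W[...,2]>.048)&(W[...,2]<.068)&(hsv[...,1]>90)&(W[...,1]<-.25)&(W[...,0]<.65)&(np.hypot(W[...,0]-.515,W[...,1]+.375)<.13)
    for n,a,b in [("yellow",20,34),("green",45,85)]:
        q=W[m0&(hsv[...,0]>=a)&(hsv[...,0]<=b)]
        if len(q)>5: box(q,np.radians(-69.7),c+n)
    if c=="side":
        q=W[(W[...,2]>.086)&(W[...,2]<.096)&(W[...,1]>.25)&(W[...,0]<.75)]; box(q,np.radians(68.6),"panel")
plan([(.398,-.101,.15,102.4)])
E
python3 g.py
```

```text
top holder p0.95 z0.05 n 1506 yaw -69.5 size [0.0729 0.1749] ctr [ 0.518  -0.3763] ext [0.4974 0.266 ] [0.5703 0.4409] z 0.056
top holder p0.95 z0.015 n 1555 yaw -70.2 size [0.0915 0.1745] ctr [ 0.4893 -0.3015] ext [0.4034 0.2714] [0.4949 0.4459] z 0.019
top wide_scraper p0.84 z0.024 n 294 yaw 12.5 size [0.1005 0.025 ] ctr [ 0.3973 -0.0989] ext [ 0.3162 -0.195 ] [ 0.4167 -0.17  ] z 0.0291
top wide_scraper p0.84 z0.003 n 381 yaw 14.3 size [0.1037 0.0654] ctr [ 0.4635 -0.0842] ext [ 0.3767 -0.2284] [ 0.4804 -0.163 ] z 0.0057
top narrow_scraper p0.95 z0.024 n 294 yaw -8.2 size [0.1009 0.025 ] ctr [0.4087 0.0733] ext [0.3435 0.1187] [0.4444 0.1437] z 0.0289
top narrow_scraper p0.95 z0.003 n 271 yaw -8.2 size [0.072 0.046] ctr [0.4932 0.0609] ext [0.4434 0.1081] [0.5154 0.154 ] z 0.006
topyellow n 66 yaw -69.7 size [0.0098 0.0518] ctr [ 0.4595 -0.3697] ext [0.5012 0.2768] [0.5111 0.3286] z 0.0573
topgreen n 79 yaw -69.7 size [0.0109 0.0715] ctr [ 0.5448 -0.3385] ext [0.5011 0.3578] [0.512  0.4293] z 0.0571
side holder p0.97 z0.05 n 2205 yaw -69.8 size [0.0727 0.1766] ctr [ 0.5185 -0.3805]
[... 526 characters left out ...]
0.4124 0.0709] ext [0.3445 0.1239] [0.4456 0.1521] z 0.0307
side narrow_scraper p0.80 z0.003 n 247 yaw -2.5 size [0.1616 0.0521] ctr [0.4488 0.062 ] ext [0.3649 0.0555] [0.5265 0.1076] z 0.0074
sideyellow n 102 yaw -69.7 size [0.0127 0.0536] ctr [ 0.4618 -0.3698] ext [0.5007 0.278 ] [0.5135 0.3317] z 0.0575
sidegreen n 94 yaw -69.7 size [0.0109 0.0723] ctr [ 0.5472 -0.3383] ext [0.5017 0.3596] [0.5126 0.432 ] z 0.0572
panel n 692 yaw 68.6 size [0.815  1.4713] ctr [0.1143 0.9499] ext [ 0.5186 -0.4955] [1.3336 0.9758] z 0.0917
now t 33.3 [0.5197 0.3071 0.1766] psi 68.53 tilt [-0. -0. -1.] q [ 0.41  0.04  1.72 -0.    1.38 -0.79] F [ 0.6  0.2 -0.2] open 0.0448
turn az -5.91 shift 3.44 -6.21 0.44
```

Call:
jog_arm --commands '[0,0,0,0,0,-0.85,60,0,0,0,0,0,-0.85,60,0,0,0,0,0,-0.85,60,0,0,0,0,0,-0.85,60,0,0,0,0,0,-0.85,60,0,0,0,0,0,-0.85,60,0,0,0,0,0,-0.83,60,0.34,-0.62,0,0,0,0,60,0.34,-0.62,0,0,0,0,60,0.34,-0.62,0,0,0,0,60,0.34,-0.62,0,0,0,0,60,0.34,-0.62,0,0,0,0,60,0.35,-0.62,0,0,0,0,60,0.35,-0.62,0,0,0,0,60,0.35,-0.62,0,0,0,0,60,0.35,-0.62,0.2,0,0,0,60,0.34,-0.63,0.24,0,0,0,60,0,0,0,0,0,0,60,0,0,0,0,0,0,60]'

```text
t: 35.67
tool_pos: [0.3991, -0.1011, 0.1507]
tool_rot: [-0.341, 3.122, 0.0]
contact_force: [0.2, -0.3, 0.8]
opening: 0.0602
grip_force: 0.0
```

```bash
python3 -c "
from h import *
plan([(.3975,-.0997,.004,102.5)])"
```

```text
now t 35.7 [ 0.3991 -0.1011  0.1507] psi 102.48 tilt [ 0.001  0.    -1.   ] q [-0.43 -0.44  2.17  0.    1.41 -2.22] F [ 0.2 -0.3  0.8] open 0.0602
turn az -0.0 shift 0.02 0.03 2.44
```

Call:
jog_arm --commands '[0.02,0.03,0.5,0,0,0,60,0,0,0.6,0,0,0,60,0,0,0.6,0,0,0,60,0,0,0.44,0,0,0,60,0,0,0.3,0,0,0,60,0,0,0,0,0,0,60,0,0,0,0,0,0,15,0,0,0,0,0,0,15,0,0,0,0,0,0,15,0,0,0,0,0,0,15,0,0,0,0,0,0,15]' --newtons 70

```text
t: 37.05
tool_pos: [0.3987, -0.1003, 0.0055]
tool_rot: [-0.342, 3.12, -0.001]
contact_force: [-0.1, 1.2, 7.0]
opening: 0.0249
grip_force: 70.8
```

```bash
cat > p.py <<'E'
from h import *
import sys
# slot targets: x' (grip point along holder axis), y' lateral
H=-69.8
def hw(xp,yp,a=-69.7):
    a=np.radians(a); return xp*np.array([np.cos(a),np.sin(a)])+yp*np.array([-np.sin(a),np.cos(a)])
yp=float(sys.argv[1]); z0=float(sys.argv[2])
a=hw(.355,yp)-.0*yp; b=hw(.4285,yp); print(a,b)
plan([(*a,.1,H+90),(*a,z0+.023,H+90),(*b,z0+.023,H+90)])
E
python3 p.py .3936 .004
```

```text
[ 0.49231524 -0.1963967 ] [ 0.51781501 -0.26533154]
now t 37.0 [ 0.3987 -0.1003  0.0055] psi 102.5 tilt [ 0.003 -0.001 -1.   ] q [-0.43 -0.21  2.27  0.    1.08 -2.22] F [-0.1  1.2  7. ] open 0.0249
turn az 14.36 shift -2.04 0.91 -1.57
turn az -0.0 shift 0.0 0.0 1.22
turn az -0.0 shift -1.22 0.0 -0.0
```

Call:
jog_arm --commands '[0,0,-0.3,0,0,0,15,0,0,-0.6,0,0,0,15,0,0,-0.7,0,0,0,15,0,0,0,0,0,0.9,15,0,0,0,0,0,0.9,15,0,0,0,0,0,0.9,15,0,0,0,0,0,0.9,15,0,0,0,0,0,0.9,15,0,0,0,0,0,0.9,15,0,0,0,0,0,0.9,15,0,0,0,0,0,0.9,15,0,0,0,0,0,0.9,15,0,0,0,0,0,0.9,15,0,0,0,0,0,0.9,15,0,0,0,0,0,0.9,15,0,0,0,0,0,0.9,15,0,0,0,0,0,0.9,15,0,0,0,0,0,0.9,15,0,0,0,0,0,0.86,15,0,0,0,0,0,0,15]'

```text
t: 39.55
tool_pos: [0.3969, -0.0998, 0.0995]
tool_rot: [-1.795, -2.577, 0.0]
contact_force: [-0.5, 0.4, -1.7]
opening: 0.0249
grip_force: 69.7
```

Call:
jog_arm --commands '[-0.34,0.15,0,0,0,0,15,-0.34,0.15,0,0,0,0,15,-0.34,0.15,0,0,0,0,15,-0.34,0.15,0,0,0,0,15,-0.34,0.15,0,0,0,0,15,-0.34,0.16,0,0,0,0,15,0,0,0,0,0,0,15,0,0,0,0,0,0,15]'

```text
t: 40.55
tool_pos: [0.4902, -0.1953, 0.0994]
tool_rot: [-1.795, -2.576, 0.0]
contact_force: [-0.4, 0.6, -1.7]
opening: 0.025
grip_force: 69.8
```

```bash
cat > v.py <<'E'
from c import *
import sys
n,yp=sys.argv[1],sys.argv[2]
o=ctrl.get_obs()["tool_pos"]
for c in ["top","side"]:
    f=eyes.get_image(c); W=cloud(f)
    hsv=cv2.cvtColor(f["image"],cv2.COLOR_RGB2HSV); a=np.radians(-69.7)
    xp=W[...,0]*np.cos(a)+W[...,1]*np.sin(a); y=-W[...,0]*np.sin(a)+W[...,1]*np.cos(a)
    # stripes
    for col,lo,hi in [("yellow",20,34),("green",45,85)]:
        m=(W[...,2]>.048)&(W[...,2]<.068)&(hsv[...,1]>90)&(xp>.48)&(xp<.53)&(y>.25)&(y<.45)&(hsv[...,0]>=lo)&(hsv[...,0]<=hi)
        if m.sum()>8: print(c,"stripe",col,m.sum(),np.percentile(y[m],[1.5,98.5]).mean().round(4))
    gx,gy=o[0]*np.cos(a)+o[1]*np.sin(a),-o[0]*np.sin(a)+o[1]*np.cos(a)
    zb=o[2]-.0055+.006
    m=(np.abs(y-gy)<.05)&(xp>gx+.06)&(xp<gx+.135)&(np.abs(W[...,2]-zb)<.007)
    print(c,"grip",gx.round(4),gy.round(4),"blade n",m.sum())
    if m.sum()>30:
        q=W[m]; yw=byaw(q,-70); box(q,yw,"  blade"); 
        print("  blade y' mid",np.percentile(y[m],[1.5,98.5]).mean().round(4),"by x':",[(round(t,3),np.percentile(y[m&(np.abs(xp-gx-t)<.008)],[4,96]).mean().round(4)) for t in (.075,.09,.105) if (m&(np.abs(xp-gx-t)<.008)).sum()>10],"zfit",np.polyfit(xp[m],W[...,2][m],1).round(3))
    save(f,f"{sys.argv[3]}{c}",(260,150,460,300) if c=="top" else (180,200,380,350),4)
E
python3 v.py wide_scraper .3936 v1; python3 p.py .3936 .0055
```

```text
top stripe yellow 66 0.3027
top stripe green 36 0.3942
top grip 0.3532 0.392 blade n 1
side stripe yellow 102 0.3045
side stripe green 95 0.3961
side grip 0.3532 0.392 blade n 543
  blade n 543 yaw -71.5 size [0.0611 0.0691] ctr [ 0.5222 -0.2812] ext [0.4019 0.3715] [0.4629 0.4406] z 0.0986
  blade y' mid 0.3921 by x': [(0.075, np.float64(0.3926)), (0.09, np.float64(0.3918)), (0.105, np.float64(0.3916))] zfit [-0.01   0.103]
[ 0.49231524 -0.1963967 ] [ 0.51781501 -0.26533154]
now t 40.6 [ 0.4902 -0.1951  0.0996] psi 20.27 tilt [-0.001  0.001 -1.   ] q [-0.52 -0.06  1.95  0.    1.25 -0.87] F [-0.7  0.1 -1.9] open 0.025
turn az 0.01 shift -0.03 0.03 -0.01
turn az -0.0 shift 0.0 0.0 1.19
turn az -0.0 shift -1.22 0.0 -0.0
```

View pics/v1top.png

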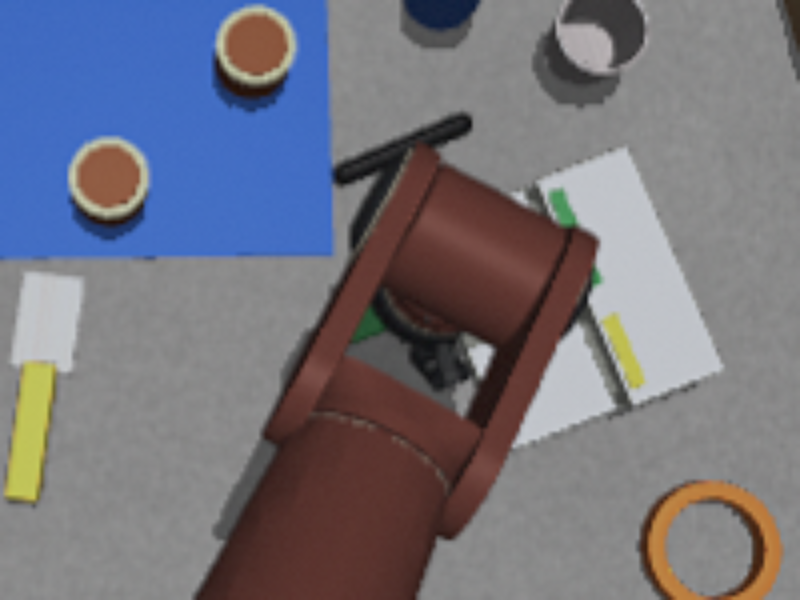

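The top view shows the arm over the holder with the green handle below the wrist at (370,320). The marker at (400,150) and the yellow scraper are untouched. I'll lower to slot height and remeasure with the side camera.

Call:
jog_arm --commands '[0,0.045,0.3,0,0,0,15,0,0,0.3,0,0,0,15,0,0,0.3,0,0,0,15,0,0,0.27,0,0,0,15,0,0,0,0,0,0,15,0,0,0,0,0,0,15]'

```text
t: 41.4
tool_pos: [0.4937, -0.1952, 0.03]
tool_rot: [1.797, 2.576, 0.0]
contact_force: [0.3, 0.3, -1.5]
opening: 0.0246
grip_force: 69.8
```

```bash
python3 v.py wide_scraper .3936 v2; python3 p.py .3947 .0055
```

```text
top stripe yellow 66 0.3027
top stripe green 80 0.3936
top grip 0.3543 0.3954 blade n 6
side stripe yellow 102 0.3051
side stripe green 97 0.3956
side grip 0.3543 0.3954 blade n 526
  blade n 526 yaw -69.5 size [0.0608 0.0691] ctr [ 0.5265 -0.2811] ext [0.4172 0.3602] [0.478  0.4293] z 0.03
  blade y' mid 0.3962 by x': [(0.075, np.float64(0.3963)), (0.09, np.float64(0.3955)), (0.105, np.float64(0.3959))] zfit [-0.001  0.031]
[ 0.49334692 -0.19601507] [ 0.51884669 -0.26494991]
now t 41.5 [ 0.4941 -0.1953  0.0306] psi 20.22 tilt [ 0.002 -0.001 -1.   ] q [-0.52  0.05  1.98 -0.    1.11 -0.87] F [-0.1 -1.1 -0.8] open 0.0246
turn az 0.0 shift -0.01 -0.02 -1.16
turn az -0.0 shift 0.0 0.0 1.19
turn az -0.0 shift -1.22 0.0 -0.0
```

View pics/v2side.png

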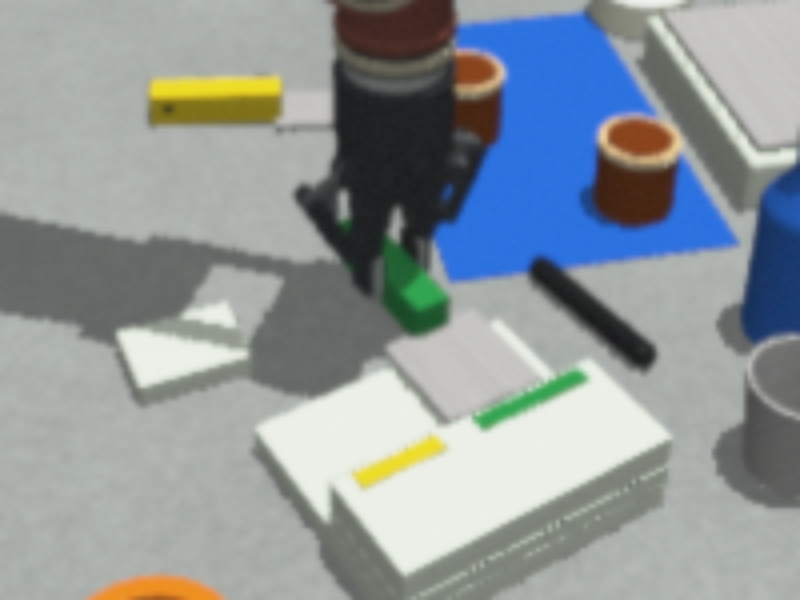

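The side view shows the blade at (470,360) lying in front of the green stripe and aligned with it within 0.5 mm. The timer at (185,345) is clear. Inserting gently.

Call:
jog_arm --commands '[0,0,0.03,0,0,0,15,-0.12,0,0,0,0,0,15,-0.12,0,0,0,0,0,15,-0.12,0,0,0,0,0,15,-0.12,0,0,0,0,0,15,-0.12,0,0,0,0,0,15,-0.12,0,0,0,0,0,15,-0.12,0,0,0,0,0,15,-0.12,0,0,0,0,0,15,-0.12,0,0,0,0,0,15,0,0,0,0,0,0,15]'

```text
t: 42.88
tool_pos: [0.516, -0.2562, 0.028]
tool_rot: [1.797, 2.576, 0.0]
contact_force: [0.1, -0.5, -1.8]
opening: 0.0249
grip_force: 69.8
```

Call:
jog_arm --commands '[-0.06,0,0,0,0,0,15,-0.05,0,0,0,0,0,15,-0.03,0,0,0,0,0,15,-0.03,0,0,0,0,0,15,0,0,0,0,0,0,15]'

```text
t: 43.5
tool_pos: [0.5194, -0.2654, 0.0279]
tool_rot: [1.797, 2.577, 0.0]
contact_force: [-0.6, 0.0, -2.1]
opening: 0.0245
grip_force: 69.8
```

Call:
jog_arm --commands '[-0.03,0,0,0,0,0,15,-0.02,0,0,0,0,0,15,0,0,0,0,0,0,15]'

```text
t: 43.88
tool_pos: [0.52, -0.2674, 0.0276]
tool_rot: [-1.796, -2.576, -0.001]
contact_force: [-1.3, 2.8, -0.6]
opening: 0.0248
grip_force: 70.0
```

Call:
jog_arm --commands '[-0.02,0,0,0,0,0,15,0,0,0,0,0,0,15]'

```text
t: 44.12
tool_pos: [0.5198, -0.2675, 0.0274]
tool_rot: [-1.794, -2.574, -0.002]
contact_force: [-3.7, 7.8, 2.3]
opening: 0.0245
grip_force: 70.4
```

Call:
jog_arm --commands '[0.01,0,0.02,0,0,0,15,0,0,0.02,0,0,0,15,0,0,0,0,0,0,15,0,0,0,0,0,0,45,0,0,0,0,0,0,45,0,0,0,0,0,0,45,0,0,-0.3,0,0,0,45,0,0,-0.6,0,0,0,45,0,0,-0.7,0,0,0,45,0,0,-0.5,0,0,0,45,0.6,0,0,0,0,0,60,0.6,0,0,0,0,0,60,0.6,0,0,0,0,0,60,0,0,0,0,0,0,60]'

```text
t: 45.88
tool_pos: [0.483, -0.1659, 0.1527]
tool_rot: [1.793, 2.578, 0.0]
contact_force: [-0.1, -0.7, -0.4]
opening: 0.0601
grip_force: 0.0
```

```bash
cat > w.py <<'E'
from c import *
import sys
a=np.radians(-69.7)
for c in ["top","side"]:
    f=eyes.get_image(c); W=cloud(f)
    xp=W[...,0]*np.cos(a)+W[...,1]*np.sin(a); y=-W[...,0]*np.sin(a)+W[...,1]*np.cos(a)
    hsv=cv2.cvtColor(f["image"],cv2.COLOR_RGB2HSV)
    for n,lo,hi in [("narrow",20,34),("wide",45,85)]:
        m=(hsv[...,0]>=lo)&(hsv[...,0]<=hi)&(hsv[...,1]>90)&(W[...,2]>.042)&(W[...,2]<.062)&(xp>.28)&(xp<.49)&(y>.2)&(y<.5)
        if m.sum()>30:
            q=W[m]; box(q,byaw(q,-70),c+n); print("   x'",np.percentile(xp[m],[1.5,98.5]).round(4),"y'",np.percentile(y[m],[1.5,98.5]).mean().round(4))
        m=(hsv[...,0]>=lo)&(hsv[...,0]<=hi)&(hsv[...,1]>90)&(W[...,2]>.048)&(W[...,2]<.068)&(xp>.495)&(xp<.53)&(y>.25)&(y<.45)
        if m.sum()>8: print("   stripe",n,np.percentile(xp[m],1.5).round(4),np.percentile(y[m],[1.5,98.5]).mean().round(4))
    for s,g in [("narrow_scraper",-8)]:
        d=nets.silhouettes(c,s)[0]; q=pts(W,d["mask"],.024,.038)
        if len(q)>20: box(q,byaw(q,g),f"{c} {s} {d['p']:.2f}")
    for s in nets.silhouettes(c,"good_cup0")[:2]:
        q=W[s["mask"]]; q=q[q[:,2]>.053]; print("   good",cv2.minEnclosingCircle((q[:,:2]*1000).astype(np.float32)))
plan([(.4092,.0726,.15,81.2),(.4092,.0726,.004,81.2)])
E
python3 w.py
```

```text
stripe narrow 0.5003 0.3027
   stripe wide 0.501 0.3935
top narrow_scraper 0.58 n 265 yaw -8.8 size [0.0982 0.025 ] ctr [0.4102 0.0731] ext [0.3452 0.1222] [0.4434 0.1472] z 0.0292
   good ((698.05908203125, -102.50018310546875), 30.492944717407227)
   good ((534.6264038085938, 352.62841796875), 123.85210418701172)
   stripe narrow 0.5002 0.3051
sidewide n 337 yaw -71.5 size [0.1009 0.0242] ctr [ 0.52   -0.2692] ext [0.3698 0.3956] [0.4707 0.4198] z 0.0487
   x' [0.3821 0.4835] y' 0.395
   stripe wide 0.5011 0.3961
side narrow_scraper 0.58 n 205 yaw -9.8 size [0.1011 0.0288] ctr [0.4125 0.0709] ext [0.344  0.1254] [0.445  0.1541] z 0.0306
   good ((600.4049072265625, 9.92031192779541), 32.55038070678711)
   good ((699.0428466796875, -103.12557983398438), 32.88602066040039)
now t 46.2 [ 0.4836 -0.1682  0.1519] psi 20.17 tilt [ 0. -0. -1.] q [-0.48 -0.16  1.95 -0.    1.35 -0.83] F [ 0.  -0.3 -0.1] open 0.0597
turn az -10.65 shift 1.84 3.78 0.03
turn az 0.0 shift 0.0 0.0 2.43
```

Call:
jog_arm --commands '[0,0,0,0,0,-0.89,60,0,0,0,0,0,-0.89,60,0,0,0,0,0,-0.89,60,0,0,0,0,0,-0.89,60,0,0,0,0,0,-0.89,60,0,0,0,0,0,-0.89,60,0,0,0,0,0,-0.89,60,0,0,0,0,0,-0.89,60,0,0,0,0,0,-0.89,60,0,0,0,0,0,-0.88,60,0,0,0,0,0,-0.88,60,0,0,0,0,0,-0.88,60,0.3,0.63,0,0,0,0,60,0.3,0.63,0,0,0,0,60,0.31,0.63,0,0,0,0,60,0.31,0.63,0,0,0,0,60,0.31,0.63,0,0,0,0,60,0.31,0.63,0,0,0,0,60,0,0,0,0,0,0,60,0,0,0,0,0,0,60]'

```text
t: 48.68
tool_pos: [0.4091, 0.0731, 0.1517]
tool_rot: [0.24, 3.132, -0.001]
contact_force: [-0.6, -0.2, -0.4]
opening: 0.0597
grip_force: 0.0
```

```bash
python3 -c "
from h import *
plan([(.4092,.0726,.005,81.2)])"
```

```text
now t 48.7 [0.4091 0.0731 0.1517] psi 81.23 tilt [ 0. -0. -1.] q [-0.   -0.43  2.16 -0.    1.41 -1.42] F [-0.6 -0.2 -0.4] open 0.0597
turn az 0.01 shift -0.0 -0.01 2.44
```

Call:
jog_arm --commands '[0,0,0.5,0,0,0,60,0,0,0.6,0,0,0,60,0,0,0.6,0,0,0,60,0,0,0.43,0,0,0,60,0,0,0.3,0,0,0,60,0,0,0,0,0,0,60,0,0,0,0,0,0,15,0,0,0,0,0,0,15,0,0,0,0,0,0,15,0,0,0,0,0,0,15,0,0,0,0,0,0,15]'

```text
t: 50.05
tool_pos: [0.4101, 0.0735, 0.0072]
tool_rot: [0.239, 3.129, -0.001]
contact_force: [-0.5, -1.5, 6.0]
opening: 0.0245
grip_force: 71.4
```

```bash
python3 p.py .304 .0055
```

```text
[ 0.40828039 -0.22748213] [ 0.43378016 -0.29641697]
now t 50.0 [0.4101 0.0735 0.0072] psi 81.25 tilt [ 0.003 -0.001 -1.   ] q [-0.   -0.2   2.26 -0.    1.08 -1.42] F [-0.5 -1.5  6. ] open 0.0245
turn az 10.66 shift -4.7 -1.76 -1.55
turn az -0.0 shift 0.0 0.0 1.19
turn az -0.0 shift -1.22 0.0 -0.0
```

Call:
jog_arm --commands '[0,0,-0.3,0,0,0,15,0,0,-0.6,0,0,0,15,0,0,-0.7,0,0,0,15,0,0,0,0,0,0.89,15,0,0,0,0,0,0.89,15,0,0,0,0,0,0.89,15,0,0,0,0,0,0.89,15,0,0,0,0,0,0.89,15,0,0,0,0,0,0.89,15,0,0,0,0,0,0.89,15,0,0,0,0,0,0.89,15,0,0,0,0,0,0.89,15,0,0,0,0,0,0.89,15,0,0,0,0,0,0.88,15,0,0,0,0,0,0.88,15,0,0,0,0,0,0,15]'

```text
t: 52.05
tool_pos: [0.4081, 0.0738, 0.1012]
tool_rot: [-1.796, -2.577, 0.001]
contact_force: [0.5, 0.3, -1.0]
opening: 0.0246
grip_force: 70.4
```

Call:
jog_arm --commands '[-0.47,-0.18,0,0,0,0,15,-0.47,-0.18,0,0,0,0,15,-0.47,-0.18,0,0,0,0,15,-0.47,-0.18,0,0,0,0,15,-0.47,-0.18,0,0,0,0,15,-0.47,-0.17,0,0,0,0,15,-0.47,-0.17,0,0,0,0,15,-0.47,-0.17,0,0,0,0,15,-0.47,-0.17,0,0,0,0,15,-0.47,-0.18,0,0,0,0,15,0,0,0,0,0,0,15,0,0,0,0,0,0,15]'

```text
t: 53.55
tool_pos: [0.4064, -0.2268, 0.1013]
tool_rot: [-1.797, -2.576, -0.001]
contact_force: [-1.1, 0.7, -0.9]
opening: 0.0246
grip_force: 70.4
```

```bash
python3 v.py narrow_scraper .304 v3; python3 p.py .304 .0065
```

```text
top stripe yellow 66 0.3027
top stripe green 77 0.3936
top grip 0.3537 0.3025 blade n 22
side stripe yellow 101 0.3042
side stripe green 106 0.396
side grip 0.3537 0.3025 blade n 437
  blade n 437 yaw -71.2 size [0.0618 0.0471] ctr [ 0.4392 -0.3123] ext [0.406 0.292] [0.4678 0.339 ] z 0.0991
  blade y' mid 0.3035 by x': [(0.075, np.float64(0.3036)), (0.09, np.float64(0.3033)), (0.105, np.float64(0.3029))] zfit [-0.005  0.101]
[ 0.40828039 -0.22748213] [ 0.43378016 -0.29641697]
now t 53.6 [ 0.4066 -0.2265  0.1014] psi 20.25 tilt [-0.     0.001 -1.   ] q [-0.67 -0.22  2.1   0.    1.27 -1.02] F [-0.2 -0.1 -1.6] open 0.0249
turn az 0.01 shift -0.02 0.02 0.02
turn az -0.0 shift 0.0 0.0 1.18
turn az -0.0 shift -1.22 0.0 -0.0
```

View pics/v3side.png

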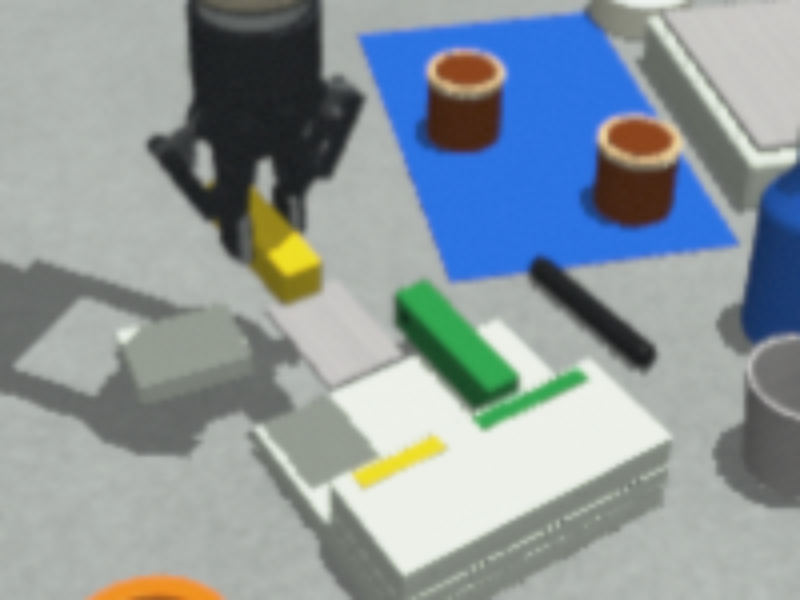

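The green scraper sits home in its slot at (455,340). The yellow one is held with its blade at (335,335), in line with the yellow stripe at (400,460). I'll lower it and remeasure.

Call:
jog_arm --commands '[0,0.01,0.3,0,0,0,15,0,0,0.3,0,0,0,15,0,0,0.3,0,0,0,15,0,0,0.28,0,0,0,15,0,0,0,0,0,0,15,0,0,0,0,0,0,15]'

```text
t: 54.4
tool_pos: [0.4075, -0.2274, 0.031]
tool_rot: [1.798, 2.576, -0.0]
contact_force: [-0.1, -0.2, -1.7]
opening: 0.0249
grip_force: 70.4
```

```bash
python3 v.py narrow_scraper .304 v4; python3 p.py .304 .0065
```

```text
top stripe yellow 66 0.3028
top stripe green 79 0.3936
top grip 0.3547 0.3033 blade n 40
  blade n 40 yaw -74.5 size [0.0256 0.0479] ctr [ 0.4654 -0.3289] ext [0.4286 0.3366] [0.4541 0.3845] z 0.029
  blade y' mid 0.3221 by x': [(0.105, np.float64(0.3225))] zfit [-0.165  0.106]
side stripe yellow 102 0.305
side stripe green 104 0.3957
side grip 0.3547 0.3033 blade n 413
  blade n 413 yaw -70.2 size [0.0602 0.047 ] ctr [ 0.4404 -0.3125] ext [0.4129 0.2854] [0.4731 0.3323] z 0.0297
  blade y' mid 0.3047 by x': [(0.075, np.float64(0.3038)), (0.09, np.float64(0.3042)), (0.105, np.float64(0.3042))] zfit [0.004 0.028]
[ 0.40828039 -0.22748213] [ 0.43378016 -0.29641697]
now t 54.5 [ 0.4079 -0.2278  0.0318] psi 20.17 tilt [ 0.001 -0.001 -1.   ] q [-0.67 -0.11  2.13  0.    1.12 -1.02] F [ 0.1 -0.1 -0.6] open 0.0251
turn az -0.01 shift 0.0 0.01 -1.14
turn az -0.0 shift 0.0 0.0 1.18
turn az -0.0 shift -1.22 0.0 -0.0
```

Call:
jog_arm --commands '[0,0.01,0.03,0,0,0,15,-0.12,0,0,0,0,0,15,-0.12,0,0,0,0,0,15,-0.12,0,0,0,0,0,15,-0.12,0,0,0,0,0,15,-0.12,0,0,0,0,0,15,-0.12,0,0,0,0,0,15,-0.12,0,0,0,0,0,15,-0.12,0,0,0,0,0,15,-0.12,0,0,0,0,0,15,-0.07,0,0,0,0,0,15,0,0,0,0,0,0,15]'

```text
t: 56.0
tool_pos: [0.4318, -0.2921, 0.0292]
tool_rot: [1.798, 2.576, 0.0]
contact_force: [-0.7, -0.4, -0.8]
opening: 0.0246
grip_force: 70.4
```

Call:
jog_arm --commands '[-0.04,0,0,0,0,0,15,-0.03,0,0,0,0,0,15,0,0,0,0,0,0,15]'

```text
t: 56.38
tool_pos: [0.4331, -0.2958, 0.0291]
tool_rot: [1.798, 2.576, -0.0]
contact_force: [0.4, -0.6, -0.9]
opening: 0.0246
grip_force: 70.4
```

Call:
jog_arm --commands '[-0.03,0,0,0,0,0,15,-0.03,0,0,0,0,0,15,0,0,0,0,0,0,15]'

```text
t: 56.75
tool_pos: [0.434, -0.2985, 0.0288]
tool_rot: [-1.797, -2.575, -0.001]
contact_force: [-2.5, 2.9, -0.1]
opening: 0.0248
grip_force: 70.6
```

Call:
jog_arm --commands '[-0.02,0,0,0,0,0,15,0,0,0,0,0,0,15]'

```text
t: 57.0
tool_pos: [0.4339, -0.2985, 0.0285]
tool_rot: [-1.795, -2.573, -0.003]
contact_force: [-2.9, 8.2, 2.6]
opening: 0.0245
grip_force: 71.0
```

At the stop. I'll lower it onto the ledge, let go and back off.

Call:
jog_arm --commands '[0.01,0,0.02,0,0,0,15,0,0,0.02,0,0,0,15,0,0,0,0,0,0,15,0,0,0,0,0,0,45,0,0,0,0,0,0,45,0,0,0,0,0,0,45,0,0,-0.3,0,0,0,45,0,0,-0.6,0,0,0,45,0,0,-0.7,0,0,0,45,0,0,-0.7,0,0,0,45,0.6,0,-0.3,0,0,0,60,0.6,0,0,0,0,0,60,0.6,0,0,0,0,0,60,0.6,0,0,0,0,0,60,0,0,0,0,0,0,60]'

```text
t: 58.88
tool_pos: [0.3848, -0.1634, 0.1839]
tool_rot: [1.794, 2.576, 0.0]
contact_force: [0.1, -0.1, 0.6]
opening: 0.06
grip_force: 0.0
```

```bash
sed -i 's/^    for s,g in .*/    for s,g in []:/' w.py; python3 w.py; python3 -c "
from h import *
f=eyes.get_image('side'); save(f,'fin',(170,120,400,340),2.6)"
```

```text
topnarrow n 165 yaw -71.2 size [0.0601 0.0236] ctr [ 0.4399 -0.3151] ext [0.4098 0.3034] [0.4698 0.327 ] z 0.0494
   x' [0.4183 0.4783] y' 0.3031
   stripe narrow 0.5004 0.3027
topwide n 268 yaw -69.0 size [0.0999 0.0225] ctr [ 0.5177 -0.2638] ext [0.3819 0.3775] [0.4818 0.4   ] z 0.049
   x' [0.3772 0.477 ] y' 0.394
   stripe wide 0.5018 0.3937
   good ((597.2581787109375, 11.711286544799805), 30.322053909301758)
   good ((698.0694580078125, -102.94322967529297), 31.06320571899414)
sidenarrow n 384 yaw -69.8 size [0.1011 0.0241] ctr [ 0.4354 -0.3004] ext [0.382  0.2925] [0.4831 0.3166] z 0.049
   x' [0.3823 0.4833] y' 0.3042
   stripe narrow 0.4986 0.3046
sidewide n 336 yaw -70.2 size [0.1019 0.0246] ctr [ 0.5205 -0.2683] ext [0.3775 0.3869] [0.4793 0.4115] z 0.0489
   x' [0.3814 0.4832] y' 0.3951
   stripe wide 0.5011 0.3959
   good ((598.0325317382812, 11.121689796447754), 33.4246940612793)
   good ((698.240478515625, -104.79615783691406), 33.390785217285156)
now t 59.1 [ 0.3853 -0.1654  0.1835] psi 20.13 tilt [ 0.001 -0.001 -1.   ] q [-0.58 -0.45  2.12 -0.    1.46 -0.93] F [-0.4 -0.4 -0.2] open 0.0597
turn az -10.66 shift 0.21 3.98 0.56
turn az -0.0 shift 0.0 0.0 2.43
```

View pics/fin.png

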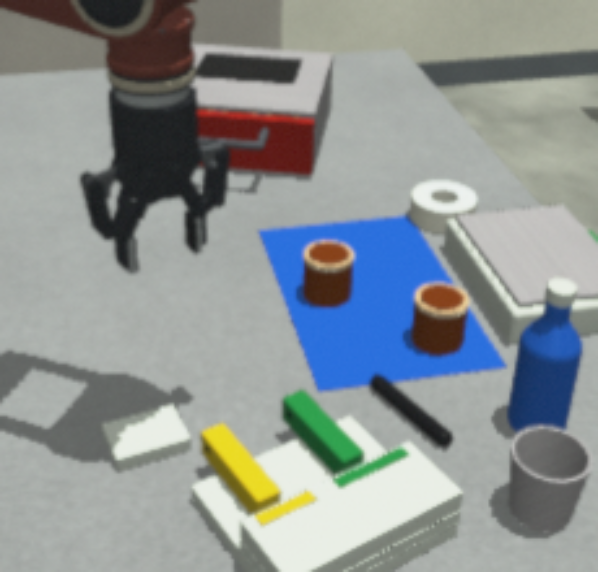

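Both scrapers are home, at (240,465) yellow and (322,430) green. The red front at (255,140) is shut, and the good cups at (328,270) and (440,318) have not moved. Handing in.

```bash
python3 -c "
from station import job
print(job.finish_job())"
```

```text
the job is handed in; nothing more can be done
None
```

I handed the job in. By the last camera readings, all three crushed cups are upright in the shut drawer, each scraper is home in its own slot, and the good cups and bystanders have not moved. The hand-in gave no verdict.

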